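# Cover a relief mould and clamp it with its draw latch

## Task

Draw the plywood mould cover right out from under the low rack by its end batten and let go, then take it by its middle handle and lay it (do not drop it) on the mould box between the side strips and slide its keeper end up to the latch deck. Hook the latch's claw over the keeper on the cover, then swing the lever back and down over centre until it is fully home, so that the cover is pulled tight against the latch deck. Do not shift the plaster tiles, the tub or the mallet.

Things in the scene. Friction and masses are not known exactly. Their poses are not given: they have to be found in the camera images.
- box: Plywood mould box, fixed, 345 x 140 mm. Origin at bench height under the stop face; x points from latch deck to cover seat, z up. x -130 to 0 mm: solid deck 64 mm high, its upright end at x = 0 is the stop face. x 0 to 215 mm: open tray, rims (the seat) 50 mm high. Side strips on the rims (x 60 to 210 mm, 8 mm high) leave a channel y -61.5 to +61.5 mm for the cover.
- seat (a point): Point on the box at the foot of the stop face, mid-width, at rim height (box frame 0, 0, 50 mm); axes as the box.
- cover: Loose plywood cover 220 x 110 x 14 mm, about 0.42 kg. Origin: on its underside, mid-width, 100 mm from the keeper end; x runs from keeper end (-100 mm) to pull end (+120 mm). Starts flat on the bench under the rack, pull end sticking out, middle handle covered. On the box its x must point as the box's x, underside at 50 mm, keeper end at the stop face (the latch takes up a gap of up to 8 mm).
- cover_grip (a point): Top centre of the middle handle, a wooden bar across the cover: 16 mm thick (along cover x), 90 mm long (y), 32 mm tall above the board; at cover x = +25 mm, 46 mm above the underside.
- cover_pull (a point): Top centre of the end batten, a wooden bar across the cover: 14 mm thick (along cover x), 70 mm long (y), 24 mm tall above the board; at cover x = +112 mm, 38 mm above the underside.
- cover_edge (a point): Middle of the lower edge of the cover's keeper end (cover x = -100 mm).
- keeper (a point): Top of the steel keeper on the cover: a post 24 mm wide (cover y), 7 mm thick, its top 23 mm above the board, leaning 15 degrees to cover +x; axes as the cover. The claw's crossbar must drop behind it on the +x side, onto an 8 mm high foot; pulled up to the post, the bar's axis lies 4 mm in +x of this point and 11 mm below it.
- rack: Low wooden rack fixed to the bench, 200 (x) x 190 (y) mm, board underside 62 mm, top 76 mm above the bench, with four corner legs (150 mm or more between them). Origin at bench height under its centre; the cover is drawn out towards the rack's -x.
- rack_edge (a point): Middle of the top of the rack's front edge (rack x = -100 mm), 76 mm above the bench; axes as the rack.
- lever (a joint): Steel latch lever, 115 mm long from its pivot, 18 mm wide, 8 mm thick. 0 = fully home: flat over the deck, pointing to box -x, 2 degrees below level; grows (rad) as it is raised and leans over towards the cover; 1.6 = upright; stops at 0 and 2.5. Stiff hinge (0.09 N m): stays about where it is left while raised. Starts near upright, at most 20 mm over the seat.
- lever_pivot (a point): Lever hinge (axis along box y), box frame (-20, 0, 88) mm.
- lever_tip (a point): Free end of the lever, middle of its thickness.
- claw_pivot (a point): Hinge of the claw on the lever, 30 mm from the lever pivot, its direction 8 degrees further round towards home than the lever's. The claw, a steel loop 58 mm wide straddling the lever, stays up within about 20 degrees of vertical, else falls by its own weight. A stiff spring (6 N/mm) lets it stretch 3 mm as the lever goes over centre; pushing the lever home takes under 10 N at its tip.
- claw_bar (a point): Middle of the claw's crossbar (8 mm round, 58 mm long, along box y), 100 mm from claw_pivot.
- claw_knob (a point): Centre of the 20 mm black ball knob on the claw, 120 mm along the claw from claw_pivot and 24 mm to its outer (upper, when hooked) side. Pinched along box y it can pivot in the fingers. Starts standing above the lever's tip, about 240 mm above the bench.
- claw_hinge (a joint): Angle of the claw against the lever (rad): 0 = the latch is shut; 3.17 = folded up in line with the lever, as it starts. With the lever at angle L and this at A the claw points (A - L - 0.066) rad above the box's +x.
- claw: The sprung end of the claw: crossbar and knob.
- tile_a: Bystander: plaster relief tile 90 x 120 x 24 mm on the rack. Leave alone.
- tile_b: Bystander: plaster relief tile 90 x 120 x 24 mm on the bench. Leave alone.
- tub: Bystander: grey plastic tub, 80 mm wide, 70 mm high. Leave alone.
- mallet: Bystander: wooden mallet 195 mm long, head 60 mm thick. Leave alone.
Things that resemble listed ones, but are neither listed nor needed, are in the scene too. Of the things that look like the cover, the smallest one is meant.

How it is judged:
On the way, in this order (a step that is already met when the one before it is completed fails the run):
1. the cover lies flat on the bench, let go, right out from under the rack (x of cover_edge in the frame of rack_edge below 0.004 m and height (world z) of cover below 0.006 m and angle between cover's own z axis and vertical below 0.06 rad and linear speed of cover below 0.03 m/s and contact force between the fingers and cover below 0.1 N), for 0.2 s.
2. the cover lies on the box between the side strips, keeper end within 14 mm of the stop face, let go (x of cover_edge in the frame of seat between -0.004 and 0.014 m and y of cover_edge in the frame of seat between -0.009 and 0.009 m and z of cover_edge in the frame of seat between -0.004 and 0.004 m and y of cover_pull in the frame of seat between -0.012 and 0.012 m and z of cover_pull in the frame of seat between 0.03 and 0.046 m and contact force between the fingers and cover below 0.1 N), for 0.2 s.
3. the claw's crossbar is down behind the keeper, lever still up (x of claw_bar in the frame of keeper between 0.001 and 0.03 m and z of claw_bar in the frame of keeper between -0.025 and -0.003 m and value of joint lever above 0.6 rad), for 0.2 s.
At the end, for the whole second after the job is handed in: The lever is home (within 0.08 rad), the crossbar behind the keeper and pulling on it with over 3 N, the cover flat on the seat between the strips with its keeper end within 3 mm of the stop face, everything at rest and released (x of cover_edge in the frame of seat between -0.004 and 0.003 m and y of cover_edge in the frame of seat between -0.009 and 0.009 m and z of cover_edge in the frame of seat between -0.004 and 0.004 m and y of cover_pull in the frame of seat between -0.012 and 0.012 m and z of cover_pull in the frame of seat between 0.03 and 0.046 m and x of claw_bar in the frame of keeper between 0.001 and 0.03 m and z of claw_bar in the frame of keeper between -0.025 and -0.003 m and value of joint lever below 0.08 rad and contact force between claw and cover above 3 N and linear speed of cover below 0.02 m/s and contact force between the fingers and cover below 0.1 N); the robot touches nothing.
It fails at once if a bystander is shifted by more than 25 mm (distance of any of tile_a, tile_b, tub, mallet from where it was at the start of the episode above 0.025 m).
It fails at once if the cover is dropped (moves faster than 0.7 m/s while not held) (linear speed of cover above 0.7 m/s and contact force between the fingers and cover below 0.1 N).
It also fails if it takes over 72 s, if anything falls off the work surface, if the arm or the gripper's body presses on something with over 40 N, if the wrist force passes 120 N, or if a joint passes its speed limit or range.

## Robot

A 6-joint arm with a two-finger parallel gripper is mounted at the origin on the work surface. World frame = base frame: x ahead of the robot, y to its left, z up, the work surface at z = 0. Lengths are in m, angles in rad, forces in N, time in s.
With the tool pointing down it reaches from about 0.375 to 0.9 m from the base axis. Payload 3.1 kg.
Tool frame: the origin (TCP) lies midway between the tips of the shut fingers; the grasp point (between the pads) lies 19 mm behind it (robot.grip_point_offset is the distance from the TCP to the grasp point, in m); y points along the fingers, z is the direction in which the jaws open and shut, and the axes are right-handed (so a half turn about y gives the same grasp; the last joint's range is limited). The gripper opens to 87 mm and grips with 3 to 60 N. Pads are 19 mm wide; open, the fingers measure 117 mm over their backs; the gripper's body (75 mm by 190 mm) begins 51 mm behind the grasp point.
Start: joints at [-0.178, 0.527, 1.433, -0, 1.181, -0.178], TCP at [0.625, 0, 0.188] pointing down, gripper open.
Joint ranges: [-3.08, 3.08], [-0.75, 2.2], [0.22, 2.44], [-1.43, 4.57], [0, 2.65], [-2.85, 2.85]. Speed limits (rad/s): [2.79, 2.79, 3.14, 3.14, 3.14, 3.14].

## Interface

Orientations are given as [roll, pitch, yaw] about the fixed x, y, z axes, in that order (R = Rz(yaw) Ry(pitch) Rx(roll)).
In Python, from rig import get_obs, vision, order, robot gives the robot as it stands. The module is installed in compiled form; this text tells all that it offers.
- The arm moves only by the tool apply_moves, never from a script. Its arguments are lists of equal length, an entry for each row: "fingers": the closure, from 0 (fully open) to 1 (shut); "xyz": the shift along the world's x, y, z in cm, a list of three; "rot": the turn, a rotation vector about the world's x, y, z in rad, a list of three. In form: {"fingers": [fingers, ...], "xyz": [[tx, ty, tz], ...], "rot": [[rx, ry, rz], ...]}. A call has 1 to 10 rows; each row shifts and turns the commanded pose from where the row before left it; what a row does not reach is not made up. A row lasts 1/12 s, in which the tool goes at most 41.7 mm and 7.16 degrees, less where a joint would pass 70% of its speed; a pose out of reach is approached as far as the arm can. A call with a gripper value outside its range is refused whole. The fingers move at their own pace and stop on an object; "force" is the grip in N (left out, the last holds). Time passes only in rows, so rows that do not move let the fingers close. It gives the time, the measured TCP pose, the force and the opening at its end, in the units of the state.
- get_obs(): the state, without advancing time (a new reading comes with each control period).
- vision.snapshot(name): name is "scene" or "side" or "wrist"; returns a dict with "img" (400x640x3 uint8, blue, green, red), "fx", "fy", "cx", "cy" (pixels), "rvec" (rotation vector, rad) and "tvec" (3), from world to camera coordinates, as OpenCV has them; the wrist camera has in their place "tool_from_camera" (4x4, takes a point from camera to tool coordinates, whose origin is the TCP and whose axes are the tool frame's). Camera axes: x right, y down, z forward; pixel columns grow to the right and rows downward; lengths in m; the calibration is good to about 2 mm. A picture is of the moment at which its call begins: read the wrist's pose just before it. There is no depth.
- order.close_job(): hands the job in, once; it reports no verdict.
The state is a dict: "time_s": time; "q": joint angles; "joint_vel": joint speeds; "effort": joint torques, N m; "tool_pos": TCP position; "tool_rot": TCP orientation; "wrist_force": force on the tool from outside, world axes, zero at the start; "wrist_torque": the same for the moment, N m; "grip_width": finger opening in m.
Only numpy, scipy, OpenCV 4.12 (cv2) and the standard library are available. Lean on these libraries where they do the work, as an engineer would, in place of code of your own. Each camera call takes 0.05 s, during which the arm holds its last target.

## Working session

There is one attempt and no reset: what is moved stays moved. The work goes in short steps, Python scripts to look and compute and a tool call to move; the robot and the scene stay as the last step left them, time stands still between calls to the robot, and variables do not carry over. Pictures are saved under pics/ and viewed, and the job is handed in when it is done.

Besides the shell and the picture viewer there is one more tool, called after ">>>" by a JSON object that holds its "fn" and its "kwargs", one argument or row to a line. apply_moves: Moves the arm, as the interface text tells. Its arguments: {"type":"object","properties":{"fingers":{"type":"array"},"xyz":{"type":"array"},"rot":{"type":"array"},"force":{"type":"number"}},"required":["fingers","xyz","rot"]}

```bash
mkdir -p pics; ls
python3 - <<'E'
from rig import get_obs, vision
import cv2,json
o=get_obs(); print({k:(v.tolist() if hasattr(v,'tolist') else v) for k,v in o.items()})
for n in ['scene','side','wrist']:
    s=vision.snapshot(n); cv2.imwrite(f'pics/{n}0.png',s['img']); print(n,{k:(v.tolist() if hasattr(v,'tolist') else v) for k,v in s.items() if k!='img'})
E
```

```text
pics
{'time_s': 0.0, 'q': [-0.1785371373052252, 0.5284715598934966, 1.4338701957121691, -6.985796528680856e-06, 1.181364052865997, -0.17849170911609497], 'joint_vel': [0.0016572898144668075, 0.0004424084875781877, 0.000419593963341777, -0.0030384545493329323, 0.0005676647716702152, -0.0006834433738750203], 'effort': [-0.0005457454426505137, -44.0045428276062, -17.659353017807007, 0.06325975991785526, 0.05832078633829951, -0.00015371938388852868], 'tool_pos': [0.6242209551555956, 0.00014460519013914395, 0.18697858775830498], 'tool_rot': [-1.5728770556795701, 0.0003688262330794334, -1.5708394796192107], 'wrist_force': [-0.6671248531812654, 0.2755486653840442, -0.24477974665844782], 'wrist_torque': [-0.03257271209607838, 0.06687854239597713, 0.01041720329975417], 'grip_width': 0.08704879608798351}
scene {'fx': 511.1412890107222, 'fy': 511.1412890107222, 'cx': 316.869351479887, 'cy': 192.2023002711121, 'rvec': [1.456501926160134, 2.021150239384842, -0.9043362153209262], 'tvec': [0.13149847781707474, -0.24517756875067423, 1.8763559126279787]}
side {'fx': 450.4494774403784, 'fy': 450.4494774403784, 'cx': 319.26666398178236, 'cy': 206.24313194973126, 'rvec': [2.3807952595248865, -0.545196129699361, 0.20997907832284646], 'tvec': [-0.4343994181606478, 0.22400216366976666, 1.2492770525473396]}
wrist {'fx': 306.8138134056811, 'fy': 306.8138134056811, 'cx': 322.6505551874568, 'cy': 199.62969890691667, 'tool_from_camera': [[-3.834281808222274e-05, 0.9589278947250355, 0.28364994491104417, -0.07883682785998815], [0.0013204251636073367, -0.2836496492950067, 0.9589270738341917, -0.19635760917560363], [0.9999991275032264, 0.00041130649126246914, -0.0012553165953778395, 0.001825276495257988], [0.0, 0.0, 0.0, 1.0]]}
```

View pics/scene0.png

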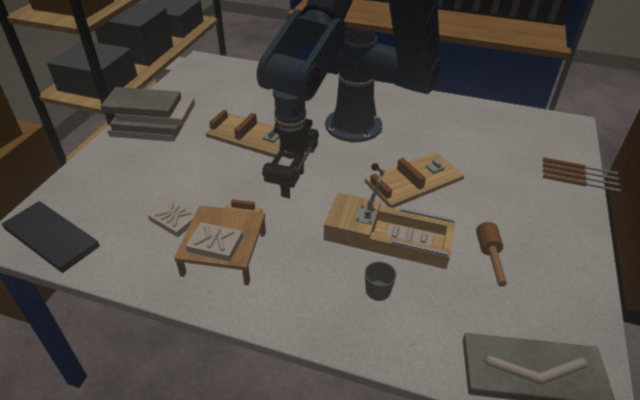

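View pics/side0.png

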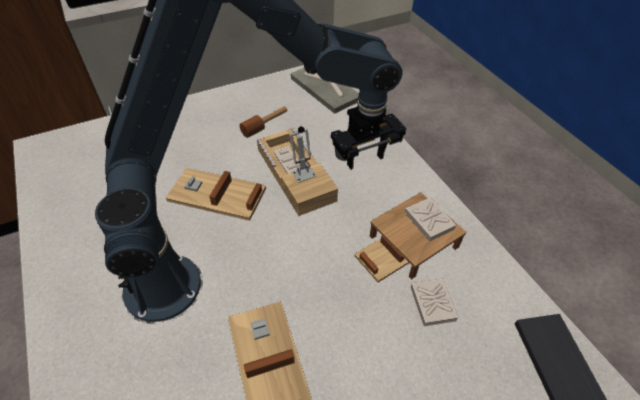

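View pics/wrist0.png

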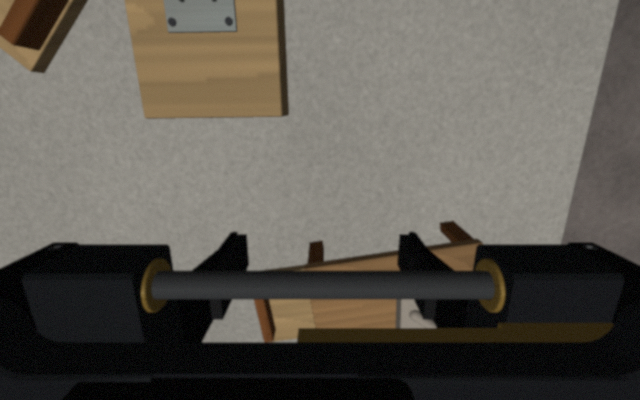

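The side view shows three cover-like boards: (215,193), (270,350), and the one under the rack at (382,258). The one under the rack fits the task and looks smallest. I'll enlarge it to confirm.

```bash
cat > h.py <<'E'
import numpy as np,cv2
from rig import get_obs, vision
from scipy.spatial.transform import Rotation as Ro
from scipy.optimize import least_squares
def crop(name,img,x0,y0,w,h,s):
    c=cv2.resize(img[y0:y0+h,x0:x0+w],None,fx=s,fy=s,interpolation=cv2.INTER_CUBIC)
    c=cv2.convertScaleAbs(c,alpha=1.5,beta=10)
    for i in range((-x0)%20,w,20):
        cv2.putText(c,str(x0+i),(i*s,10),0,.35,(0,0,255),1); cv2.line(c,(i*s,0),(i*s,4),(0,0,255),1)
    for i in range((-y0)%20,h,20):
        cv2.putText(c,str(y0+i),(0,i*s+4),0,.35,(0,0,255),1)
    cv2.imwrite(name,c)
def proj(cam,P):
    K=np.array([[cam['fx'],0,cam['cx']],[0,cam['fy'],cam['cy']],[0,0,1]])
    return cv2.projectPoints(np.asarray(P,float).reshape(-1,1,3),np.array(cam['rvec']),np.array(cam['tvec']),K,None)[0].reshape(-1,2)
def ray(cam,uv):
    R=cv2.Rodrigues(np.array(cam['rvec']))[0]; C=-R.T@np.array(cam['tvec'])
    d=R.T@np.array([(uv[0]-cam['cx'])/cam['fx'],(uv[1]-cam['cy'])/cam['fy'],1]); return C,d
def atz(cam,uv,z):
    C,d=ray(cam,uv); return C+d*(z-C[2])/d[2]
def wristcam(s,o):
    T=np.eye(4); T[:3,:3]=Ro.from_euler('xyz',o['tool_rot']).as_matrix(); T[:3,3]=o['tool_pos']
    M=np.linalg.inv(T@np.array(s['tool_from_camera']))
    s=dict(s); s['rvec']=cv2.Rodrigues(M[:3,:3])[0].ravel(); s['tvec']=M[:3,3]; return s
def fit(obs,x0):
    # obs: list of (cam, local pt, uv); pose x,y,yaw
    def f(p):
        r=[]
        c,s=np.cos(p[2]),np.sin(p[2])
        for cam,P,uv in obs:
            W=[p[0]+c*P[0]-s*P[1],p[1]+s*P[0]+c*P[1],P[2]]
            r+=list(proj(cam,W)[0]-uv)
        return np.array(r)
    q=least_squares(f,x0); return q.x,f(q.x).reshape(-1,2)
def tri(obs):
    A=[];b=[]
    for cam,uv in obs:
        C,d=ray(cam,uv); d=d/np.linalg.norm(d); P=np.eye(3)-np.outer(d,d); A.append(P); b.append(P@C)
    X=np.linalg.solve(sum(A),sum(b)); return X,[proj(c,X)[0]-uv for c,uv in obs]
E
python3 - <<'E'
from h import *
a=cv2.imread('pics/side0.png')
crop('pics/s_rack.png',a,340,180,140,100,5)
crop('pics/s_box.png',a,240,110,110,110,5)
a=cv2.imread('pics/scene0.png')
crop('pics/c_rack.png',a,140,190,140,100,5)
crop('pics/c_box.png',a,315,150,150,120,5)
E
```

```text
(no output)
```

View pics/s_rack.png

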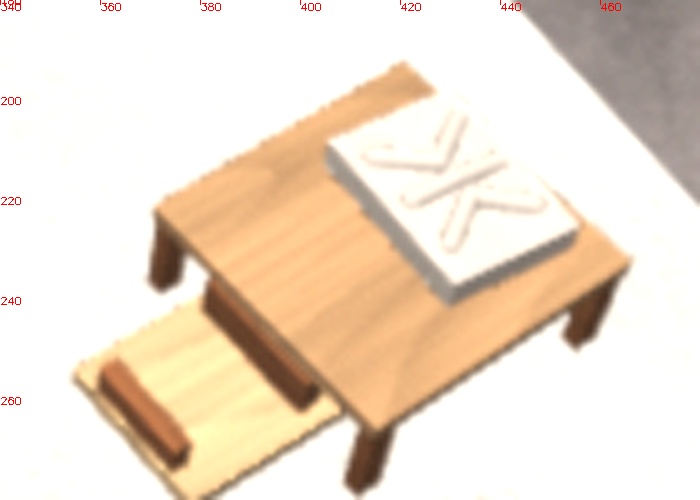

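View pics/s_box.png

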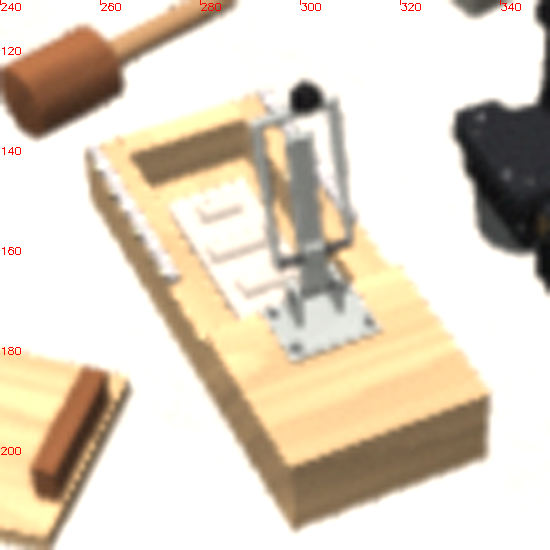

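View pics/c_rack.png

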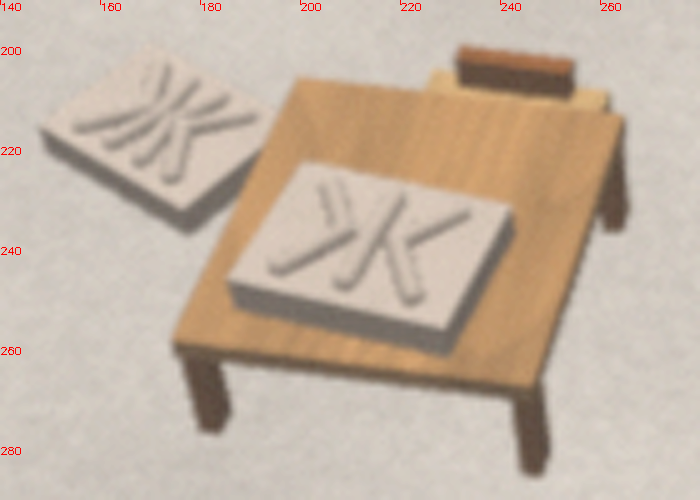

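View pics/c_box.png

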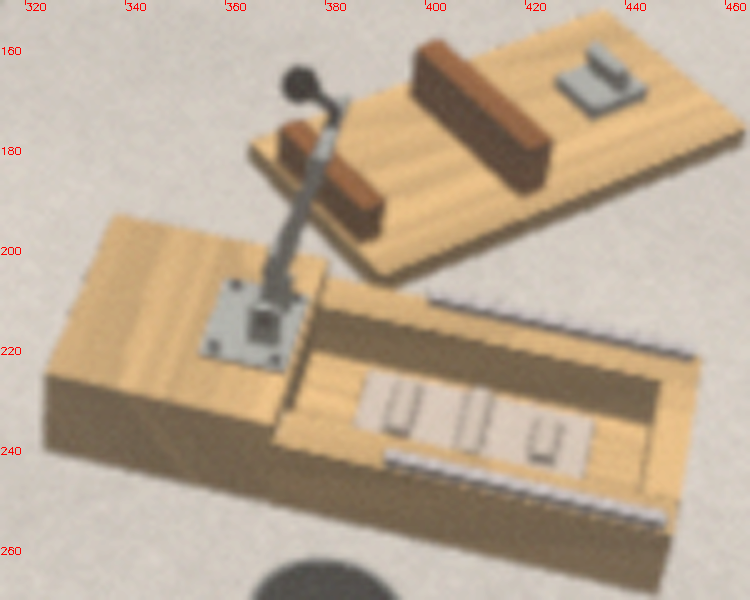

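```bash
cat > cams.py <<'E'
from h import *
import pickle
SC={'fx': 511.1412890107222, 'fy': 511.1412890107222, 'cx': 316.869351479887, 'cy': 192.2023002711121, 'rvec': [1.456501926160134, 2.021150239384842, -0.9043362153209262], 'tvec': [0.13149847781707474, -0.24517756875067423, 1.8763559126279787]}
SD={'fx': 450.4494774403784, 'fy': 450.4494774403784, 'cx': 319.26666398178236, 'cy': 206.24313194973126, 'rvec': [2.3807952595248865, -0.545196129699361, 0.20997907832284646], 'tvec': [-0.4343994181606478, 0.22400216366976666, 1.2492770525473396]}
E
python3 - <<'E'
from cams import *
np.set_printoptions(precision=4,suppress=True)
for n,c,uv,z in [('r',SD,(371,222),.076),('r',SD,(416,266.5),.076),('r',SD,(465.8,232.4),.076),('r',SD,(421,192.4),.076),
 ('r',SC,(200,205.6),.076),('r',SC,(264.8,213),.076),('r',SC,(247.4,266),.076),('r',SC,(175,258.6),.076),
 ('b',SC,(338.4,192.8),.064),('b',SC,(324,225),.064),('b',SC,(380.2,202.4),.064),('b',SC,(369.4,236),.064),('b',SC,(455,222),.05),('b',SC,(449.4,256),.05),
 ('b',SD,(338,189),.064),('b',SD,(298.6,203),.064),('b',SD,(257.6,140.4),.05),
 ('cov',SD,(354.6,255.4),.014),('cov',SD,(377.5,280),.014),('batten',SD,(361,254.5),.038),('batten',SD,(377,270),.038),('batten',SC,(232,199.5),.038),('batten',SC,(255,202.5),.038)]:
    print(n,'SC' if c is SC else 'SD',uv,atz(c,uv,z))
E
```

```text
r SD (371, 222) [ 0.6008 -0.1     0.076 ]
r SD (416, 266.5) [ 0.6325 -0.2847  0.076 ]
r SD (465.8, 232.4) [ 0.8254 -0.25    0.076 ]
r SD (421, 192.4) [ 0.7981 -0.0656  0.076 ]
r SC (200, 205.6) [ 0.6347 -0.2756  0.076 ]
r SC (264.8, 213) [ 0.6042 -0.0916  0.076 ]
r SC (247.4, 266) [ 0.7943 -0.0591  0.076 ]
r SC (175, 258.6) [ 0.8303 -0.2421  0.076 ]
b SC (338.4, 192.8) [0.4446 0.0743 0.064 ]
b SC (324, 225) [0.5848 0.0747 0.064 ]
b SC (380.2, 202.4) [0.4459 0.2001 0.064 ]
b SC (369.4, 236) [0.5854 0.2026 0.064 ]
b SC (455, 222) [0.4428 0.4149 0.05  ]
b SC (449.4, 256) [0.5752 0.4162 0.05  ]
b SD (338, 189) [0.5802 0.067  0.064 ]
b SD (298.6, 203) [0.4455 0.0673 0.064 ]
b SD (257.6, 140.4) [0.44   0.4058 0.05  ]
cov SD (354.6, 255.4) [ 0.5256 -0.1462  0.014 ]
cov SD (377.5, 280) [ 0.5432 -0.2462  0.014 ]
batten SD (361, 254.5) [ 0.5341 -0.1652  0.038 ]
batten SD (377, 270) [ 0.5486 -0.2295  0.038 ]
batten SC (232, 199.5) [ 0.546  -0.2232  0.038 ]
batten SC (255, 202.5) [ 0.5363 -0.1535  0.038 ]
```

Run:
```python
from cams import *
np.set_printoptions(precision=4,suppress=True)
for uv in [(230,316),(281,303),(311,395),(243,395)]: print(uv,atz(SD,uv,.014))
for uv in [(218,113),(207,134),(279,154),(285,130)]: print(uv,atz(SC,uv,.014))
print('dummy2',[atz(SC,uv,.014)[:2] for uv in [(365,180),(391,206),(464,177),(434,153)]])
print('tile_b',[atz(SC,uv,.024)[:2] for uv in [(149,216),(176,232),(194,212),(170,200)]])
print('tub',atz(SC,(379,285),0),'mallet',atz(SC,(488,235),.03),atz(SC,(503,282),.03))
a=cv2.imread('pics/side0.png'); crop('pics/d1.png',a,215,290,140,110,5)
```

```text
(230, 316) [ 0.1395 -0.1725  0.014 ]
(281, 303) [ 0.2742 -0.1955  0.014 ]
(311, 395) [ 0.2448 -0.446   0.014 ]
(243, 395) [ 0.1024 -0.3771  0.014 ]
(218, 113) [ 0.1035 -0.4928  0.014 ]
(207, 134) [ 0.2385 -0.4684  0.014 ]
(279, 154) [ 0.2652 -0.1853  0.014 ]
(285, 130) [ 0.1266 -0.2168  0.014 ]
dummy2 [array([0.3041, 0.1226]), array([0.3966, 0.2263]), array([0.1877, 0.4195]), array([0.0911, 0.3092])]
tile_b [array([ 0.6738, -0.4277]), array([ 0.7057, -0.3212]), array([ 0.6173, -0.3127]), array([ 0.5939, -0.4058])]
tub [0.6871 0.2582 0.    ] mallet [0.4437 0.5094 0.03  ] [0.6011 0.5581 0.03  ]
```

View pics/d1.png

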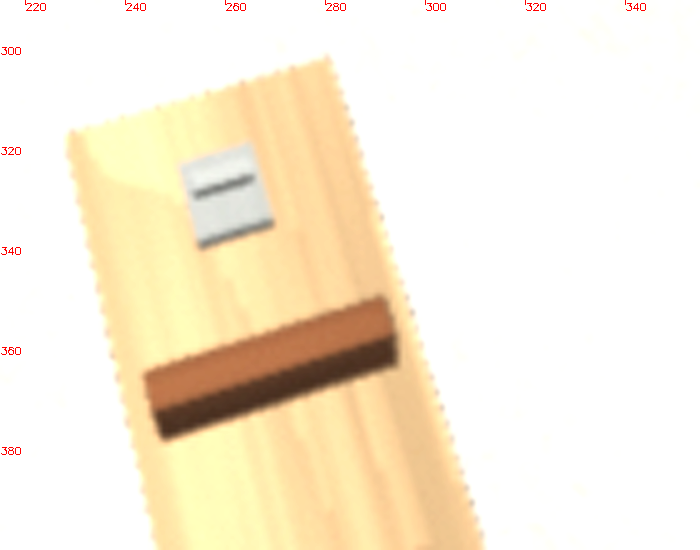

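Both other boards measure about 135–140 mm wide, while the one under the rack is about 100–110 mm wide. It sits under the rack with its batten at side (369,263), so it is the cover. Next I'll move near it for a wrist look.

>>> {"fn": "apply_moves", "kwargs": {
  "fingers": [0,0,0,0,0,0,0,0,0],
  "xyz": [
    [-0.7,-3.5,0.5],
    [-0.7,-3.5,0.5],
    [-0.7,-3.5,0],
    [-0.7,-3.5,0],
    [-0.7,-3.5,0],
    [-0.7,-3.5,0],
    [-0.7,-3.5,0],
    [-0.7,-2.5,0],
    [0,0,0]
  ],
  "rot": [
    [0,0,0.04],
    [0,0,0.04],
    [0,0,0.04],
    [0,0,0.05],
    [0,0,0],
    [0,0,0],
    [0,0,0],
    [0,0,0],
    [0,0,0]
  ]
}}

```text
time_s: 0.9
tool_pos: [0.5677, -0.2758, 0.1975]
tool_rot: [-1.572, -0.003, -1.406]
wrist_force: [-0.7, 0.2, 1.0]
grip_width: 0.0871
```

```bash
cat >> cams.py <<'E'
def wshot(name):
    o=get_obs(); s=vision.snapshot('wrist'); s=wristcam(s,o); cv2.imwrite(f'pics/{name}.png',s['img']); pickle.dump((o,s),open(f'pics/{name}.pkl','wb')); 
    print(o['time_s'],np.round(o['tool_pos'],4),np.round(o['tool_rot'],3),np.round(o['wrist_force'],1),round(float(o['grip_width']),4)); return s
def wload(name): return pickle.load(open(f'pics/{name}.pkl','rb'))[1]
def shot(n,name):
    s=vision.snapshot(n); cv2.imwrite(f'pics/{name}.png',s['img']); return s
E
python3 - <<'E'
from cams import *
wshot('w1')
E
```

```text
0.9 [ 0.5677 -0.2758  0.1975] [-1.572 -0.003 -1.406] [-0.7  0.2  1. ] 0.0871
```

View pics/w1.png

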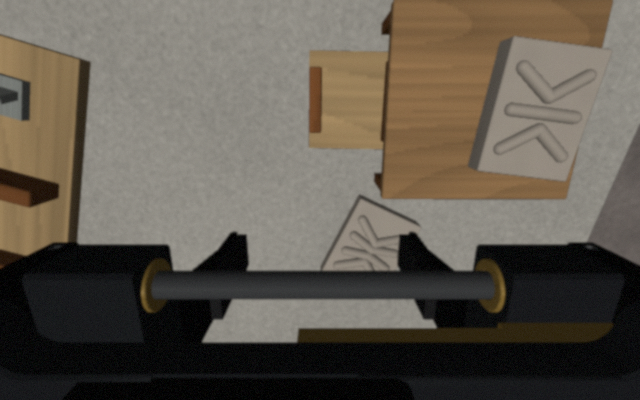

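Board corners are at (309,51) and (309,148), the batten top spans (310–321, 67–132), and the rack's front edge runs from (395,0) to (382,197).

Run:
```python
from cams import *
np.set_printoptions(precision=4,suppress=True)
s=wload('w1')
for n,uv,z in [('cov',(309.5,51),.014),('cov',(309.5,148),.014),('bat',(310.5,67),.038),('bat',(321.5,67),.038),('bat',(310.5,132),.038),('bat',(321.5,132),.038),('rack',(382.5,197),.076),('rack',(395,0),.076),('rack',(570,198),.076)]: print(n,uv,atz(s,uv,z))
crop('pics/w1c.png',s['img'],290,30,120,120,5)
```

```text
cov (309.5, 51) [ 0.5312 -0.1392  0.014 ]
cov (309.5, 148) [ 0.5478 -0.2467  0.014 ]
bat (310.5, 67) [ 0.5363 -0.1581  0.038 ]
bat (321.5, 67) [ 0.5479 -0.1562  0.038 ]
bat (310.5, 132) [ 0.5467 -0.2255  0.038 ]
bat (321.5, 132) [ 0.559  -0.2235  0.038 ]
rack (382.5, 197) [ 0.6348 -0.2776  0.076 ]
rack (395, 0) [ 0.6053 -0.0945  0.076 ]
rack (570, 198) [ 0.8341 -0.2455  0.076 ]
```

View pics/w1c.png

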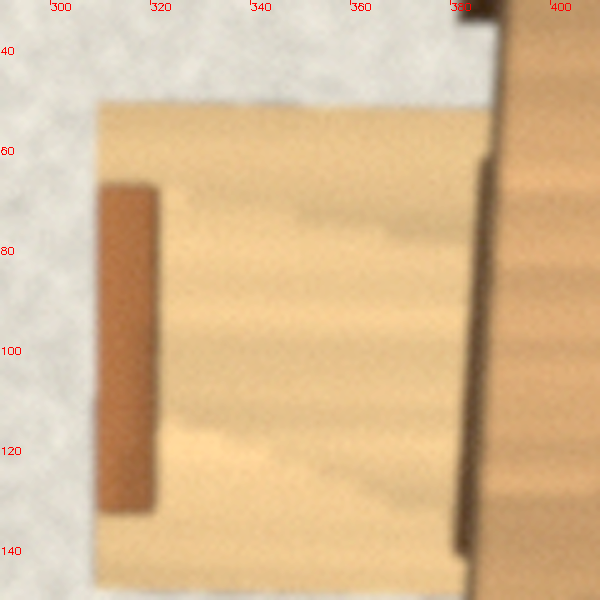

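>>> {"fn": "apply_moves", "kwargs": {
  "fingers": [0,0,0,0,0,0],
  "xyz": [
    [-1,3,-2],
    [-1,3,-2],
    [0,2.5,-3],
    [0,0,-4],
    [0,0,-2],
    [0,0,0]
  ],
  "rot": [
    [0,0,0],
    [0,0,0],
    [0,0,0],
    [0,0,0],
    [0,0,0],
    [0,0,0]
  ]
}}

```text
time_s: 1.45
tool_pos: [0.5452, -0.1807, 0.0635]
tool_rot: [-1.579, 0.007, -1.399]
wrist_force: [-0.3, 0.4, 0.6]
grip_width: 0.0872
```

Run:
```python
from cams import *
wshot('w2')
```

```text
1.45 [ 0.5452 -0.1807  0.0635] [-1.579  0.007 -1.399] [-0.3  0.4  0.6] 0.0872
```

View pics/w2.png

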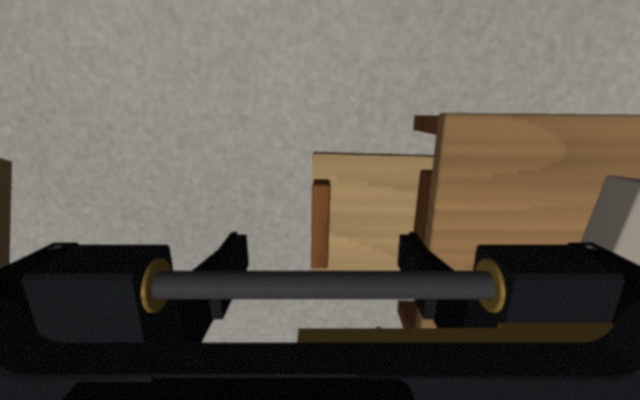

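Run:
```python
from cams import *
o=get_obs(); print(o['time_s'],o['tool_pos'],np.round(o['joint_vel'],3))
s=wload('w2')
for n,uv,z in [('bat end',(320.5,180),.038),('corner',(313.5,154),.014),('batL',(312.5,180),.038),('batR',(329.5,180),.038),('bat260R',(327.5,262),.038),('rackcorner',(442,114),.076)]: print(n,atz(s,uv,z))
```

```text
1.5 [ 0.54722847 -0.18225763  0.06586298] [-0.012 -0.051 -0.059 -0.001  0.008 -0.002]
bat end [ 0.54027742 -0.15290043  0.038     ]
corner [ 0.5316443  -0.13814834  0.014     ]
batL [ 0.53443936 -0.15392958  0.038     ]
batR [ 0.54684164 -0.15174328  0.038     ]
bat260R [ 0.55718222 -0.21806487  0.038     ]
rackcorner [ 0.60191215 -0.09406338  0.076     ]
```

>>> {"fn": "apply_moves", "kwargs": {
  "fingers": [0,0,0,0.3,0.6,1,1,1,1,1],
  "xyz": [
    [-0.2,-0.4,-2.5],
    [0,0,-2.2],
    [0,0,0],
    [0,0,0],
    [0,0,0],
    [0,0,0],
    [0,0,0],
    [0,0,0],
    [0,0,0],
    [0,0,0]
  ],
  "rot": [
    [0,0,0],
    [0,0,0],
    [0,0,0],
    [0,0,0],
    [0,0,0],
    [0,0,0],
    [0,0,0],
    [0,0,0],
    [0,0,0],
    [0,0,0]
  ],
  "force": 15
}}

```text
time_s: 2.33
tool_pos: [0.5472, -0.1891, 0.0214]
tool_rot: [-1.57, -0.0, -1.401]
wrist_force: [-0.9, -0.5, 0.8]
grip_width: 0.048
```

>>> {"fn": "apply_moves", "kwargs": {
  "fingers": [1,1,1,1,1],
  "xyz": [
    [0,0,0],
    [0,0,0],
    [0,0,0],
    [0,0,0],
    [0,0,0]
  ],
  "rot": [
    [0,0,0],
    [0,0,0],
    [0,0,0],
    [0,0,0],
    [0,0,0]
  ]
}}

```text
time_s: 2.75
tool_pos: [0.5469, -0.1889, 0.0208]
tool_rot: [-1.571, 0.0, -1.401]
wrist_force: [-0.6, 0.1, -0.2]
grip_width: 0.0154
```

>>> {"fn": "apply_moves", "kwargs": {
  "fingers": [1,1,1,1,1,1,1,1,1,1],
  "xyz": [
    [0,0,0],
    [-1,-0.16,0],
    [-2,-0.33,0],
    [-2.5,-0.42,0],
    [-2.5,-0.42,0],
    [-2.5,-0.42,0],
    [-2.5,-0.42,0],
    [-1.8,-0.3,0],
    [-1,-0.16,0],
    [0,0,0]
  ],
  "rot": [
    [0,0,0],
    [0,0,0],
    [0,0,0],
    [0,0,0],
    [0,0,0],
    [0,0,0],
    [0,0,0],
    [0,0,0],
    [0,0,0],
    [0,0,0]
  ]
}}

```text
time_s: 3.58
tool_pos: [0.3864, -0.2146, 0.021]
tool_rot: [-1.573, 0.002, -1.403]
wrist_force: [0.2, 0.3, 0.1]
grip_width: 0.0002
```

Run:
```python
from cams import *
wshot('w3'); s=shot('side','s3'); crop('pics/s3c.png',s['img'],300,180,160,110,5)
```

```text
3.5833 [ 0.3864 -0.2146  0.021 ] [-1.573  0.002 -1.403] [0.2 0.3 0.1] 0.0002
```

View pics/s3c.png

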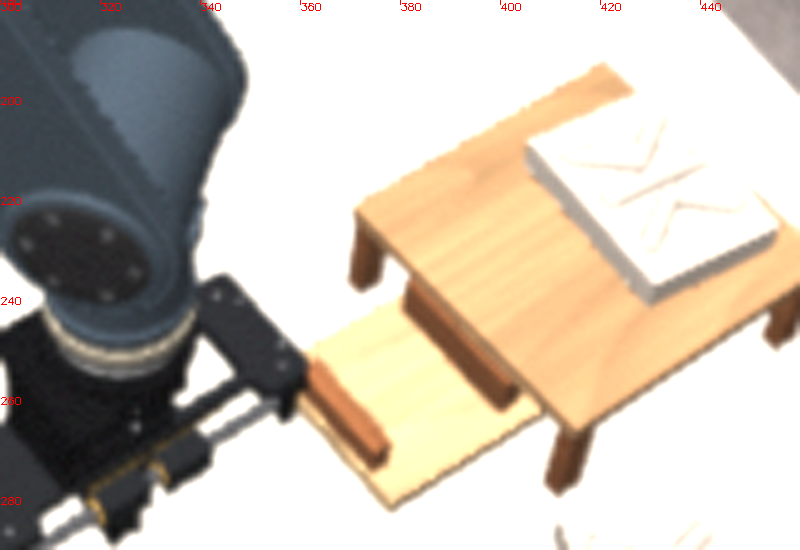

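View pics/w3.png

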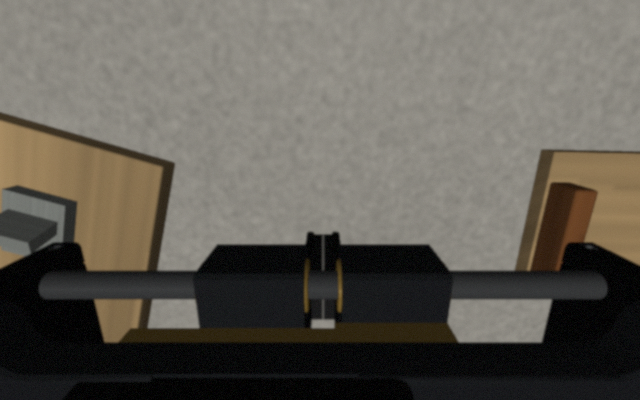

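The fingers shut empty, and the side view shows the cover still in place. I started pulling before the grip had built up. I'll re-measure the batten and retry.

Run:
```python
from cams import *
np.set_printoptions(precision=4,suppress=True)
s=wload('w3')
for n,uv,z in [('batL',(554,184),.038),('batR',(596,190),.038),('corner',(554,151),.014)]: print(n,atz(s,uv,z))
print(get_obs()['tool_pos'])
```

```text
batL [ 0.5189 -0.1563  0.038 ]
batR [ 0.5452 -0.1556  0.038 ]
corner [ 0.5297 -0.1377  0.014 ]
[ 0.3896 -0.2159  0.0211]
```

>>> {"fn": "apply_moves", "kwargs": {
  "fingers": [0,0,0,0,0,0,0,0,0],
  "xyz": [
    [0,0,3],
    [1,0.16,3],
    [3,0.5,0],
    [3,0.5,0],
    [3,0.5,0],
    [3,0.5,0],
    [2,0.33,0],
    [0.8,0,0],
    [0,0,0]
  ],
  "rot": [
    [0,0,0],
    [0,0,0],
    [0,0,0],
    [0,0,0],
    [0,0,0],
    [0,0,0],
    [0,0,0],
    [0,0,0],
    [0,0,0]
  ]
}}

```text
time_s: 4.43
tool_pos: [0.5499, -0.1901, 0.081]
tool_rot: [-1.568, -0.002, -1.398]
wrist_force: [-0.3, -0.1, 0.6]
grip_width: 0.0526
```

Run:
```python
from cams import *
np.set_printoptions(precision=4,suppress=True)
s=wshot('w4')
crop('pics/w4c.png',s['img'],240,100,240,180,3)
```

```text
4.4333 [ 0.5499 -0.1901  0.081 ] [-1.568 -0.002 -1.398] [-0.3 -0.1  0.6] 0.0526
```

View pics/w4c.png

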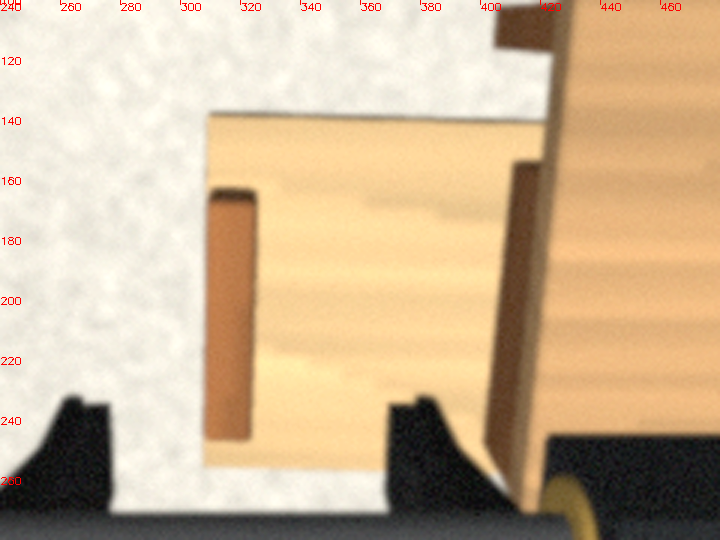

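Run:
```python
from cams import *
np.set_printoptions(precision=4,suppress=True)
s=wload('w4')
for n,uv,z in [('batTL',(309.5,167),.038),('batTR',(324.5,167),.038),('batBL',(308.3,246),.038),('batBR',(323,246),.038),('corner',(309.5,138),.014)]: print(n,atz(s,uv,z))
print(get_obs()['tool_pos'])
print([proj(s,[.5465,-.19,z])[0] for z in (.038,)])
```

```text
batTL [ 0.5354 -0.1576  0.038 ]
batTR [ 0.5471 -0.1555  0.038 ]
batBL [ 0.5453 -0.2249  0.038 ]
batBR [ 0.5577 -0.2228  0.038 ]
corner [ 0.5312 -0.1377  0.014 ]
[ 0.5475 -0.1899  0.0807]
[array([316.4874, 207.8172])]
```

>>> {"fn": "apply_moves", "kwargs": {
  "fingers": [0,0,0,1,1,1,1,1,1,1],
  "xyz": [
    [-0.1,0,-3],
    [0,0,-3.2],
    [0,0,0],
    [0,0,0],
    [0,0,0],
    [0,0,0],
    [0,0,0],
    [0,0,0],
    [0,0,0],
    [0,0,0]
  ],
  "rot": [
    [0,0,0],
    [0,0,0],
    [0,0,0],
    [0,0,0],
    [0,0,0],
    [0,0,0],
    [0,0,0],
    [0,0,0],
    [0,0,0],
    [0,0,0]
  ],
  "force": 25
}}

```text
time_s: 5.32
tool_pos: [0.5463, -0.1905, 0.0197]
tool_rot: [-1.57, -0.001, -1.401]
wrist_force: [0.1, -0.4, -1.0]
grip_width: 0.0458
```

>>> {"fn": "apply_moves", "kwargs": {
  "fingers": [1,1,1,1,1],
  "xyz": [
    [0,0,0],
    [0,0,0],
    [0,0,0],
    [0,0,0],
    [0,0,0]
  ],
  "rot": [
    [0,0,0],
    [0,0,0],
    [0,0,0],
    [0,0,0],
    [0,0,0]
  ]
}}

```text
time_s: 5.73
tool_pos: [0.546, -0.1903, 0.0189]
tool_rot: [-1.571, 0.0, -1.401]
wrist_force: [-0.2, 0.3, -0.4]
grip_width: 0.0124
```

>>> {"fn": "apply_moves", "kwargs": {
  "fingers": [1,1,1],
  "xyz": [
    [0,0,0],
    [0,0,0],
    [0,0,0]
  ],
  "rot": [
    [0,0,0],
    [0,0,0],
    [0,0,0]
  ]
}}

```text
time_s: 5.98
tool_pos: [0.546, -0.1904, 0.0189]
tool_rot: [-1.571, 0.0, -1.401]
wrist_force: [0.8, 1.1, 1.4]
grip_width: 0.0013
```

Run:
```python
from cams import *
s=wshot('w5')
crop('pics/w5c.png',s['img'],240,100,240,180,3)
s=shot('side','s5'); crop('pics/s5c.png',s['img'],330,200,120,100,5)
```

```text
5.9833 [ 0.546  -0.1904  0.0189] [-1.571  0.    -1.401] [0.8 1.1 1.4] 0.0013
```

View pics/w5c.png

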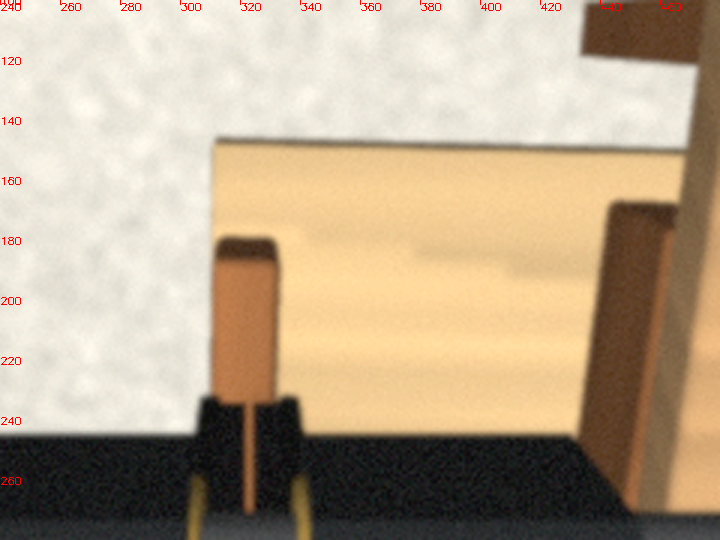

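View pics/s5c.png

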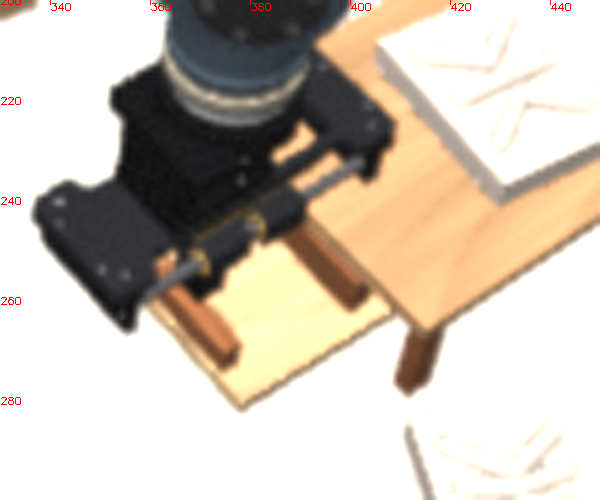

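Run:
```python
from cams import *
np.set_printoptions(precision=4,suppress=True)
s=wload('w5')
for z in (0,.019,.038,.057): print(z,'wrist',proj(s,[.546,-.1904,z]),'side',proj(SD,[.546,-.1904,z]))
s=wload('w5')
for n,uv,z in [('batTL',(311.5,187),.038),('batTR',(333,187),.038),('TL',(311.5,234),.038)]: print(n,atz(s,uv,z))
import pickle
o,_=pickle.load(open('pics/w5.pkl','rb')); print(o['q'])
```

```text
0 wrist [[320.4198 218.832 ]] side [[367.9    267.0981]]
0.019 wrist [[320.1879 228.3437]] side [[368.4851 263.4269]]
0.038 wrist [[319.9121 239.6583]] side [[369.0835 259.6722]]
0.057 wrist [[319.5786 253.3422]] side [[369.6957 255.8311]]
batTL [ 0.5354 -0.1577  0.038 ]
batTR [ 0.548  -0.1556  0.038 ]
TL [ 0.5402 -0.1875  0.038 ]
[-0.5287  0.7053  1.6786 -0.      0.7578 -0.6987]
```

Run:
```python
from rig import robot, vision, order
print([ (n,getattr(robot,n)) for n in dir(robot) if not n.startswith('_')])
import cv2; from h import *
a=cv2.imread('pics/w5.png'); crop('pics/w5d.png',a,270,190,120,100,6)
a=cv2.imread('pics/s5.png'); crop('pics/s5d.png',a,330,200,80,80,7)
```

```text
[('MotionError', <class 'rig.MotionError'>), ('grip_point_offset', 0.0187)]
```

View pics/w5d.png

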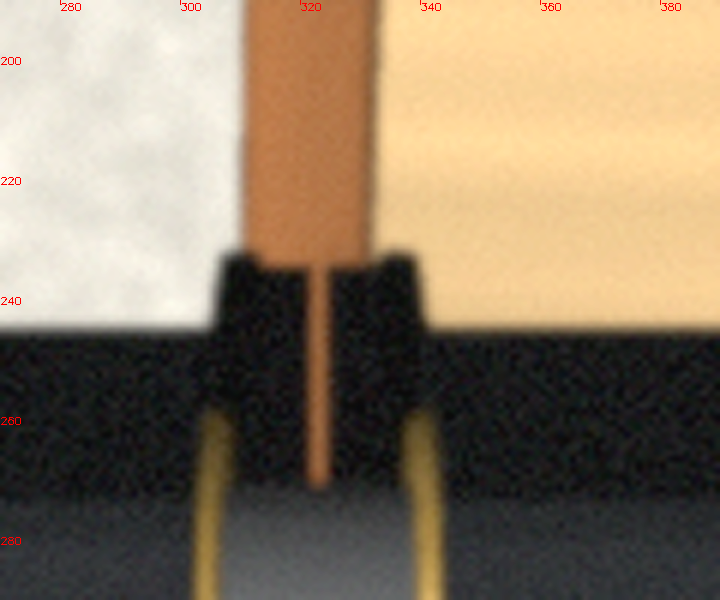

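View pics/s5d.png

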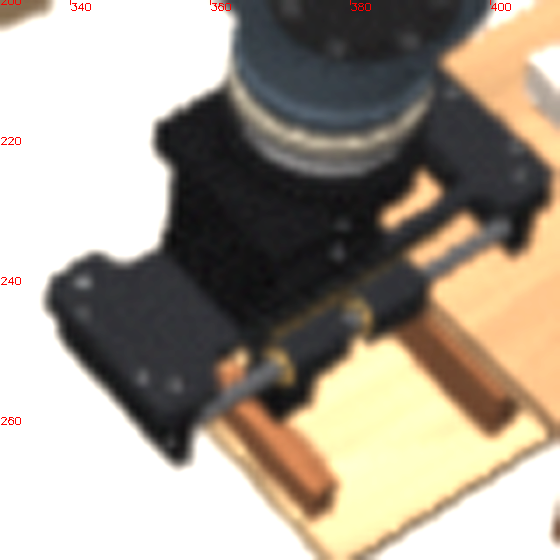

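The tips closed above the batten even though the reported TCP z was 0.019. Both views put the real tips at about z 0.040, roughly 20 mm above the reported TCP. I'll open, go lower step by step and watch the force.

>>> {"fn": "apply_moves", "kwargs": {
  "fingers": [0.5,0.5,0.5,0.5,0.5,0.5,0.5,0.5,0.5,0.5],
  "xyz": [
    [0,0,0],
    [0,0,0],
    [0,0,0],
    [0,0,0],
    [0,0,0],
    [0,0,-0.5],
    [0,0,-0.5],
    [0,0,-0.2],
    [0,0,0],
    [0,0,0]
  ],
  "rot": [
    [0,0,0],
    [0,0,0],
    [0,0,0],
    [0,0,0],
    [0,0,0],
    [0,0,0],
    [0,0,0],
    [0,0,0],
    [0,0,0],
    [0,0,0]
  ]
}}

```text
time_s: 6.92
tool_pos: [0.5457, -0.1902, 0.0065]
tool_rot: [-1.571, 0.001, -1.401]
wrist_force: [-0.3, 0.1, -0.4]
grip_width: 0.0437
```

Run:
```python
from cams import *
s=wshot('w6')
crop('pics/w6c.png',s['img'],240,130,200,150,4)
s=shot('side','s6'); crop('pics/s6c.png',s['img'],330,200,80,80,7)
```

```text
6.9167 [ 0.5457 -0.1902  0.0065] [-1.571e+00  1.000e-03 -1.401e+00] [-0.3  0.1 -0.4] 0.0437
```

View pics/w6c.png

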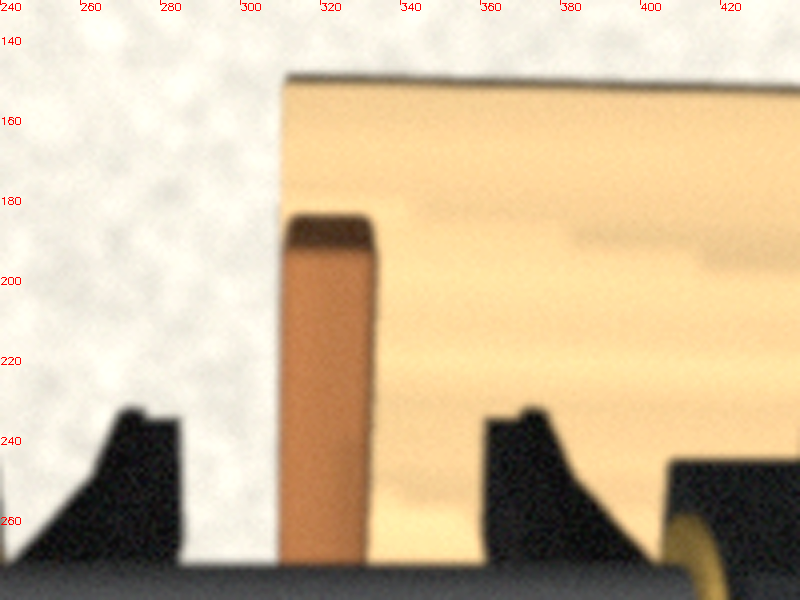

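View pics/s6c.png

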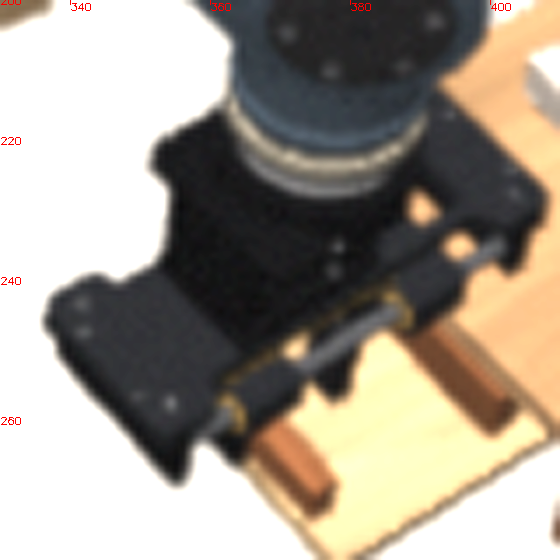

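TCP z is 0.0065 with no contact, so the tips really are above the reported TCP. I'll go lower.

>>> {"fn": "apply_moves", "kwargs": {
  "fingers": [0.5,0.5,0.5],
  "xyz": [
    [0,0,-0.4],
    [0,0,-0.4],
    [0,0,0]
  ],
  "rot": [
    [0,0,0],
    [0,0,0],
    [0,0,0]
  ]
}}

```text
time_s: 7.27
tool_pos: [0.5454, -0.1901, -0.0018]
tool_rot: [-1.572, 0.001, -1.401]
wrist_force: [-0.3, 0.7, -0.2]
grip_width: 0.0434
```

Run:
```python
from cams import *
s=wshot('w7')
s=shot('side','s7'); crop('pics/s7c.png',s['img'],330,200,80,80,7)
```

```text
7.2667 [ 0.5454 -0.1901 -0.0018] [-1.572e+00  1.000e-03 -1.401e+00] [-0.3  0.7 -0.2] 0.0434
```

View pics/s7c.png

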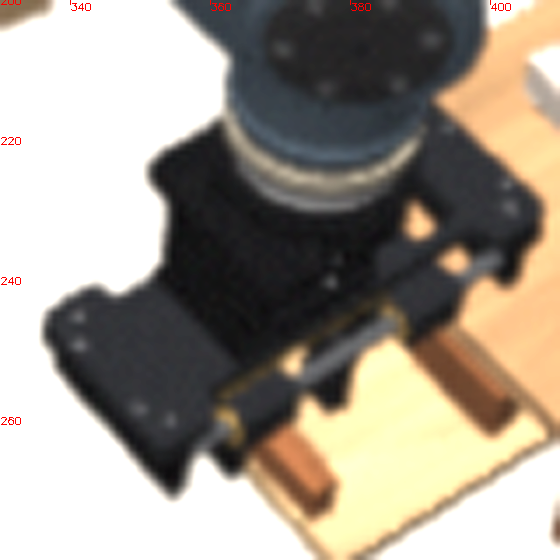

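Run:
```python
from cams import *
np.set_printoptions(precision=4,suppress=True)
d=np.array([.986,.165]);n=np.array([.165,-.986])
for a,b in [(.022,.0095),(.022,-.0095),(.03,.0095)]:
  p=np.array([.5454,-.1901])+a*d+b*n
  for z in (-.002,.017,.027): print(a,b,z,proj(SD,[*p,z]))
```

```text
0.022 0.0095 -0.002 [[375.5947 266.0341]]
0.022 0.0095 0.017 [[376.2638 262.3649]]
0.022 0.0095 0.027 [[376.622  260.4005]]
0.022 -0.0095 -0.002 [[371.3798 261.5283]]
0.022 -0.0095 0.017 [[371.9968 257.8374]]
0.022 -0.0095 0.027 [[372.3271 255.8617]]
0.03 0.0095 -0.002 [[377.7149 264.6884]]
0.03 0.0095 0.017 [[378.4061 261.0129]]
0.03 0.0095 0.027 [[378.7761 259.0452]]
```

>>> {"fn": "apply_moves", "kwargs": {
  "fingers": [0.5,0.5,1,1,1,1,1,1,1,1],
  "xyz": [
    [0,0,-0.4],
    [0,0,-0.3],
    [0,0,0],
    [0,0,0],
    [0,0,0],
    [0,0,0],
    [0,0,0],
    [0,0,0],
    [0,0,0],
    [0,0,0]
  ],
  "rot": [
    [0,0,0],
    [0,0,0],
    [0,0,0],
    [0,0,0],
    [0,0,0],
    [0,0,0],
    [0,0,0],
    [0,0,0],
    [0,0,0],
    [0,0,0]
  ]
}}

```text
time_s: 8.2
tool_pos: [0.5459, -0.1905, -0.008]
tool_rot: [-1.571, -0.0, -1.401]
wrist_force: [0.1, -1.6, 0.4]
grip_width: 0.0136
```

The opening has stopped at 13.6 mm, so the batten is gripped. Now I'll pull.

>>> {"fn": "apply_moves", "kwargs": {
  "fingers": [1,1,1,1,1,1,1,1,1,1],
  "xyz": [
    [-0.8,-0.13,0],
    [-1.5,-0.25,0],
    [-2,-0.33,0],
    [-2,-0.33,0],
    [-2,-0.33,0],
    [-2,-0.33,0],
    [-2,-0.33,0],
    [-1.8,-0.3,0],
    [-1.5,-0.25,0],
    [0,0,0]
  ],
  "rot": [
    [0,0,0],
    [0,0,0],
    [0,0,0],
    [0,0,0],
    [0,0,0],
    [0,0,0],
    [0,0,0],
    [0,0,0],
    [0,0,0],
    [0,0,0]
  ]
}}

```text
time_s: 9.03
tool_pos: [0.3867, -0.2153, -0.008]
tool_rot: [-1.573, 0.003, -1.403]
wrist_force: [-1.3, -0.4, -0.1]
grip_width: 0.0136
```

Run:
```python
from cams import *
wshot('w8'); s=shot('side','s8'); crop('pics/s8c.png',s['img'],280,180,160,120,5)
```

```text
9.0333 [ 0.3867 -0.2153 -0.008 ] [-1.573  0.003 -1.403] [-1.3 -0.4 -0.1] 0.0136
```

View pics/s8c.png

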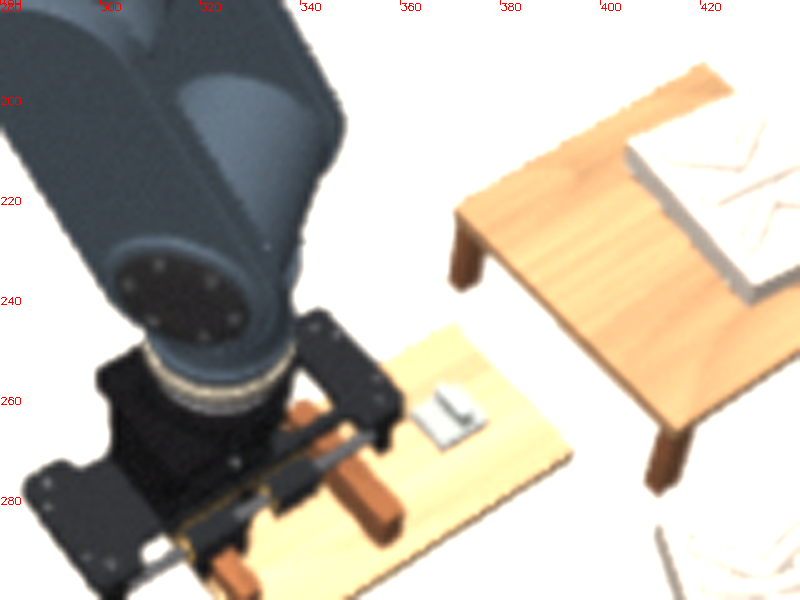

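Run:
```python
from cams import *
np.set_printoptions(precision=4,suppress=True)
for uv in [(371.5,245),(394.5,271)]: print(atz(SD,uv,.014))
for uv in [(371,222),(416,266.5)]: print(atz(SD,uv,.076))
```

```text
[ 0.5885 -0.1354  0.014 ]
[ 0.6015 -0.2417  0.014 ]
[ 0.6008 -0.1     0.076 ]
[ 0.6325 -0.2847  0.076 ]
```

>>> {"fn": "apply_moves", "kwargs": {
  "fingers": [0.5,0.4,0.4,0.4,0.4,0.4,0.4,0.4],
  "xyz": [
    [0,0,0],
    [0,0,0],
    [0,0,0],
    [0,0,0],
    [0,0,1],
    [0,0,3],
    [0,0,4],
    [0,0,2]
  ],
  "rot": [
    [0,0,0],
    [0,0,0],
    [0,0,0],
    [0,0,0],
    [0,0,0],
    [0,0,0],
    [0,0,0],
    [0,0,0]
  ]
}}

```text
time_s: 9.8
tool_pos: [0.3913, -0.2168, 0.0946]
tool_rot: [-1.569, -0.003, -1.4]
wrist_force: [1.0, -0.7, -0.4]
grip_width: 0.0509
```

>>> {"fn": "apply_moves", "kwargs": {
  "fingers": [0.3,0.3,0.3,0.3],
  "xyz": [
    [3,-0.5,2],
    [3,-0.5,2],
    [2.5,-0.5,1],
    [0,0,0]
  ],
  "rot": [
    [0,0,0],
    [0,0,0],
    [0,0,0],
    [0,0,0]
  ]
}}

```text
time_s: 10.13
tool_pos: [0.4828, -0.2347, 0.1457]
tool_rot: [-1.56, -0.01, -1.399]
wrist_force: [1.2, -0.9, 0.1]
grip_width: 0.0601
```

Run:
```python
from cams import *
s=wshot('w9')
crop('pics/w9c.png',s['img'],200,50,270,200,3)
```

```text
10.1333 [ 0.4828 -0.2347  0.1457] [-1.56  -0.01  -1.399] [ 1.2 -0.9  0.1] 0.0601
```

View pics/w9c.png

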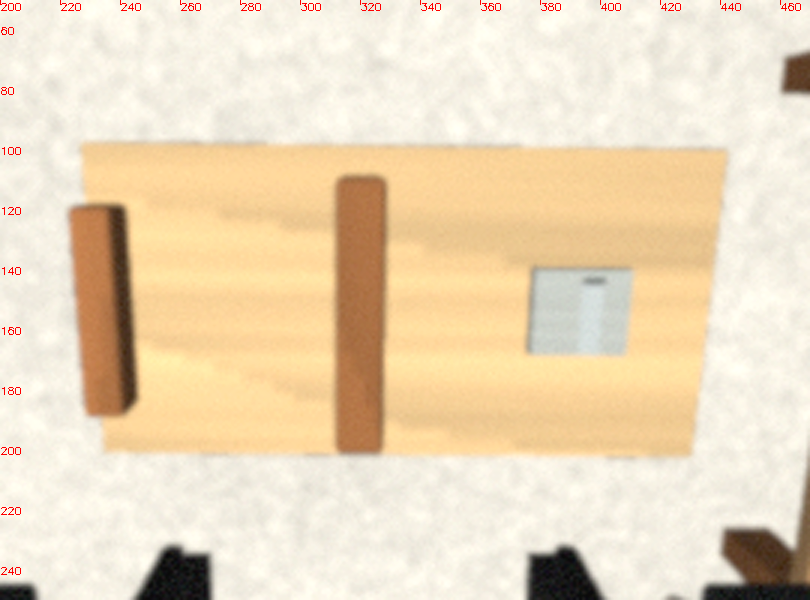

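Run:
```python
from cams import *
np.set_printoptions(precision=4,suppress=True)
s=wload('w9')
ob=[((.12,-.055,.014),(227,97.5)),((-.1,-.055,.014),(441.5,99.5)),((-.1,.055,.014),(430,202)),((.12,.055,.014),(234,200.5)),
((.033,-.045,.046),(312,109)),((.017,-.045,.046),(328.5,109)),((.033,.045,.046),(312,200.5)),((.017,.045,.046),(327.5,200.5))]
x,r=fit([(s,p,uv) for p,uv in ob],[.5,-.2,-2.97]); print(x,'\n',r)
c,sn=np.cos(x[2]),np.sin(x[2]); print('handle',x[0]+c*.025,x[1]+sn*.025,'edge',x[0]-c*.1,x[1]-sn*.1,'jaw yaw',x[2]+np.pi)
print(get_obs()['tool_pos'],get_obs()['tool_rot'])
```

```text
[ 0.5016 -0.1983 -2.9798] 
 [[-1.0549 -0.6765]
 [ 1.491  -0.302 ]
 [ 0.7224  0.2946]
 [ 0.0664  0.4278]
 [-0.5999 -0.6439]
 [ 0.2476 -0.4612]
 [-0.5486  0.9978]
 [-0.1804  1.1081]]
handle 0.476940449108651 -0.20231998747812469 edge 0.6003078691441118 -0.18218346161604537 jaw yaw 0.1617972138376338
[ 0.4788 -0.2326  0.1437] [-1.566  -0.0051 -1.3987]
```

>>> {"fn": "apply_moves", "kwargs": {
  "fingers": [0.4,0.4,0.4,0.4,0.4,0.4,0.4,0.4],
  "xyz": [
    [0.1,1.5,-2],
    [0,1.4,-2],
    [0,0,-3],
    [0,0,-3],
    [0,0,-2.5],
    [0,0,-1.5],
    [0,0,-1],
    [0,0,0]
  ],
  "rot": [
    [0,0,0],
    [0,0,0],
    [0,0,0],
    [0,0,0],
    [0,0,0],
    [0,0,0],
    [0,0,0],
    [0,0,0]
  ],
  "force": 40
}}

```text
time_s: 10.85
tool_pos: [0.4734, -0.2005, -0.0104]
tool_rot: [-1.575, 0.005, -1.401]
wrist_force: [-0.5, 0.4, -0.4]
grip_width: 0.0521
```

>>> {"fn": "apply_moves", "kwargs": {
  "fingers": [1,1,1,1,1,1,1,1,1],
  "xyz": [
    [0,0,0],
    [0,0,0],
    [0,0,0],
    [0,0,0],
    [0,0,0],
    [0,0,0],
    [0,0,0],
    [0,0,0],
    [0,0,0]
  ],
  "rot": [
    [0,0,0],
    [0,0,0],
    [0,0,0],
    [0,0,0],
    [0,0,0],
    [0,0,0],
    [0,0,0],
    [0,0,0],
    [0,0,0]
  ]
}}

```text
time_s: 11.6
tool_pos: [0.4761, -0.2023, -0.0076]
tool_rot: [-1.571, -0.0, -1.401]
wrist_force: [-1.6, 0.2, 5.7]
grip_width: 0.0157
```

Run:
```python
from cams import *
wshot('w10'); s=shot('side','s10'); crop('pics/s10c.png',s['img'],280,180,160,120,5)
```

```text
11.6 [ 0.4761 -0.2023 -0.0076] [-1.571 -0.    -1.401] [-1.6  0.2  5.7] 0.0157
```

View pics/s10c.png

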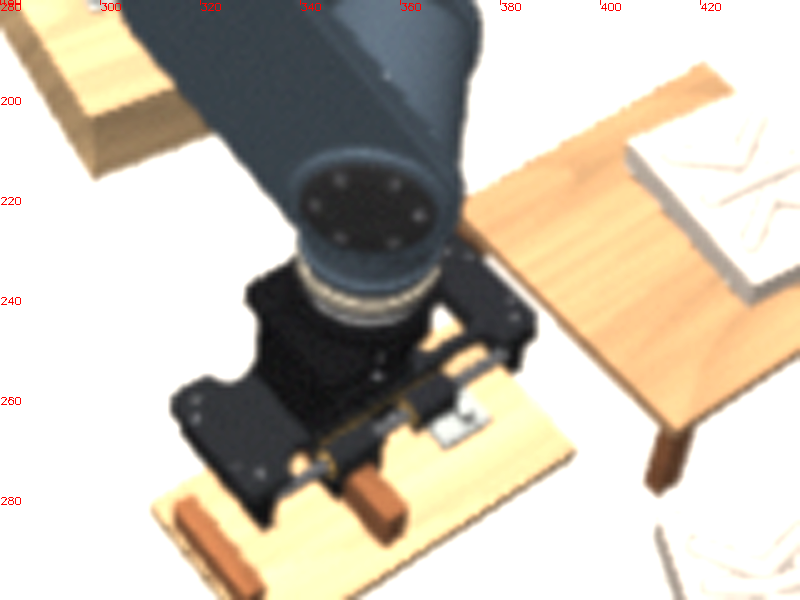

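>>> {"fn": "apply_moves", "kwargs": {
  "fingers": [1,1,1,1,1,1],
  "xyz": [
    [0,0,0.5],
    [0,0,1],
    [0,0,2],
    [0,0,2],
    [0,0,1],
    [0,0,0]
  ],
  "rot": [
    [0,0,0],
    [0,0,0],
    [0,0,0],
    [0,0,0],
    [0,0,0],
    [0,0,0]
  ]
}}

```text
time_s: 12.2
tool_pos: [0.4775, -0.2031, 0.0592]
tool_rot: [-1.567, -0.003, -1.401]
wrist_force: [1.1, -0.4, -2.8]
grip_width: 0.0156
```

Run:
```python
from cams import *
np.set_printoptions(precision=4,suppress=True)
wshot('w11'); s=shot('side','s11'); crop('pics/s11c.png',s['img'],280,180,160,120,5)
w={'fx': 306.8138134056811, 'fy': 306.8138134056811, 'cx': 322.6505551874568, 'cy': 199.62969890691667,'tool_from_camera': [[-3.834281808222274e-05, 0.9589278947250355, 0.28364994491104417, -0.07883682785998815], [0.0013204251636073367, -0.2836496492950067, 0.9589270738341917, -0.19635760917560363], [0.9999991275032264, 0.00041130649126246914, -0.0012553165953778395, 0.001825276495257988], [0.0, 0.0, 0.0, 1.0]]}
o={'tool_pos': [0.6242209551555956, 0.00014460519013914395, 0.18697858775830498], 'tool_rot': [-1.5728770556795701, 0.0003688262330794334, -1.5708394796192107]}
s=wristcam(w,o)
for uv in [(146,117),(282,115)]: print(atz(s,uv,.064))
```

```text
12.2 [ 0.4775 -0.2031  0.0592] [-1.567 -0.003 -1.401] [ 1.1 -0.4 -2.8] 0.0156
[0.4474 0.0712 0.064 ]
[0.5846 0.0731 0.064 ]
```

View pics/s11c.png

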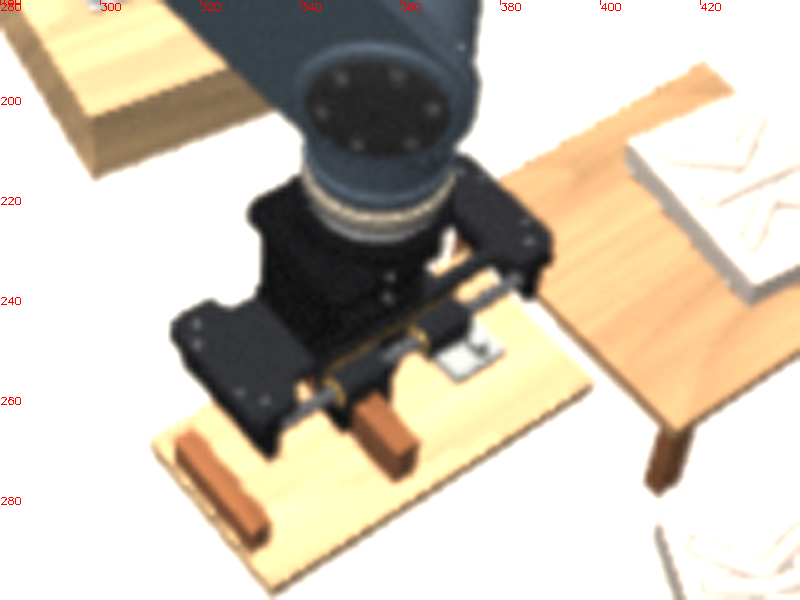

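Cover is held level. Up and over, keeping the orientation so that I can look at the box on the way.

>>> {"fn": "apply_moves", "kwargs": {
  "fingers": [1,1,1,1,1,1,1,1,1,1],
  "xyz": [
    [0,0,2],
    [0,0,3],
    [0,1,3.5],
    [0,2.5,3],
    [0,3,2.5],
    [0,3,2.5],
    [0,3,2.5],
    [0,3,2],
    [0,2,0],
    [0,0,0]
  ],
  "rot": [
    [0,0,0],
    [0,0,0],
    [0,0,0],
    [0,0,0],
    [0,0,0],
    [0,0,0],
    [0,0,0],
    [0,0,0],
    [0,0,0],
    [0,0,0]
  ]
}}

```text
time_s: 13.13
tool_pos: [0.4749, -0.0232, 0.2669]
tool_rot: [-1.571, 0.003, -1.397]
wrist_force: [-0.9, 0.2, -3.7]
grip_width: 0.0156
```

>>> {"fn": "apply_moves", "kwargs": {
  "fingers": [1,1,1],
  "xyz": [
    [1,0,0],
    [0,0,0],
    [0,0,0]
  ],
  "rot": [
    [0,0,0],
    [0,0,0],
    [0,0,0]
  ]
}}

```text
time_s: 13.38
tool_pos: [0.4864, -0.0281, 0.2657]
tool_rot: [-1.573, 0.0, -1.402]
wrist_force: [-0.8, 0.4, -3.6]
grip_width: 0.0158
```

Run:
```python
from cams import *
s=wshot('w12')
```

```text
13.3833 [ 0.4864 -0.0281  0.2657] [-1.573  0.    -1.402] [-0.8  0.4 -3.6] 0.0158
```

View pics/w12.png

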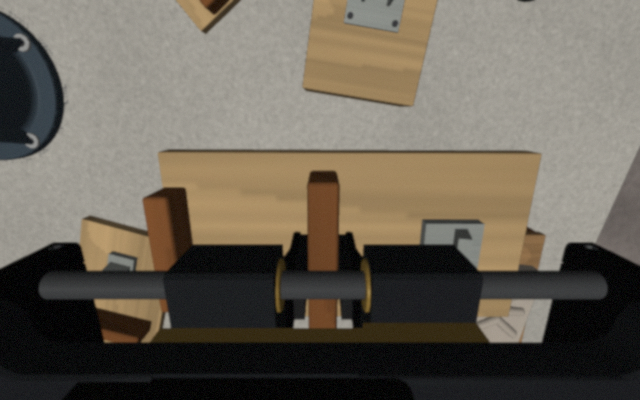

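>>> {"fn": "apply_moves", "kwargs": {
  "fingers": [1,1,1,1,1,1,1],
  "xyz": [
    [0,2,1],
    [0,3,1],
    [0,3,0],
    [0,2,0],
    [0,1,0],
    [0,0,0],
    [0,0,0]
  ],
  "rot": [
    [0,0,0],
    [0,0,0],
    [0,0,0],
    [0,0,0],
    [0,0,0],
    [0,0,0],
    [0,0,0]
  ]
}}

```text
time_s: 14.02
tool_pos: [0.4859, 0.0819, 0.2864]
tool_rot: [-1.572, -0.001, -1.401]
wrist_force: [-0.4, -0.6, -4.1]
grip_width: 0.0157
```

Run:
```python
from cams import *
s=wshot('w13')
crop('pics/w13c.png',s['img'],270,0,200,150,4)
```

```text
14.0167 [0.4859 0.0819 0.2864] [-1.572e+00 -1.000e-03 -1.401e+00] [-0.4 -0.6 -4.1] 0.0157
```

View pics/w13c.png

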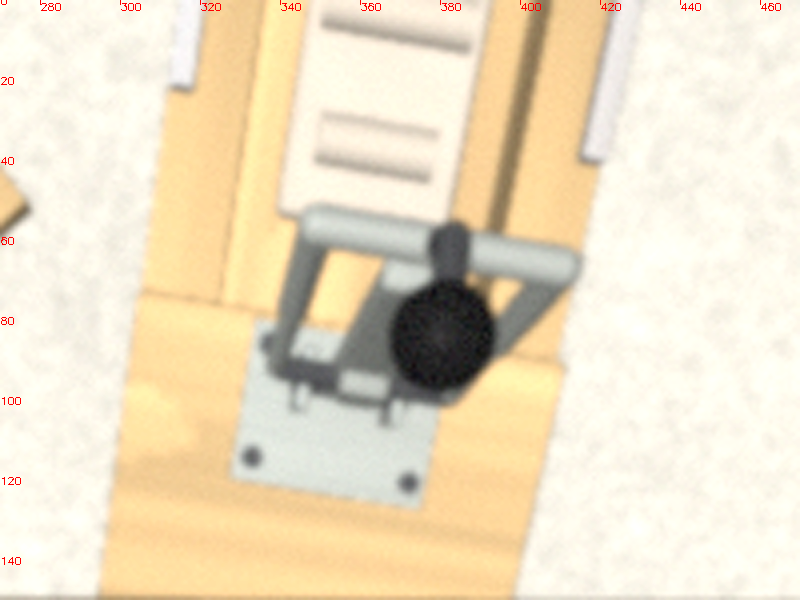

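Run:
```python
from cams import *
np.set_printoptions(precision=4,suppress=True)
s=wload('w13')
# box +y is world -x ; left in image = world -x = box +y
L=lambda x,y,z:(x,y,z)
ob=[((0,.07,.064),(305,73)),((0,-.07,.064),(411.5,92)),((.06,.0615,.058),(317.5,22)),((.06,-.0615,.058),(416,39.5))]
x,r=fit([(s,p,uv) for p,uv in ob],[.515,.2,1.57]); print('wrist',x,'\n',r)
obS=[((-.13,.07,.064),(338.4,192.8)),((-.13,-.07,.064),(324,225)),((.215,.07,.05),(455,222)),((.215,-.07,.05),(449.4,256))]
y,r=fit([(SC,p,uv) for p,uv in obS],[.515,.2,1.57]); print('scene',y,'\n',r)
obD=[((-.13,-.07,.064),(338,189)),((-.13,.07,.064),(298.6,203)),((.215,.07,.05),(257.6,140.4))]
y,r=fit([(SD,p,uv) for p,uv in obD],[.515,.2,1.57]); print('side',y,'\n',r)
print('deck side',[atz(s,uv,.064) for uv in [(294.5,150),(399,150)]])
c,sn=np.cos(x[2]),np.sin(x[2])
for z in (.23,.24,.25):
  k=atz(s,(380.5,84),z); d=k[:2]-x[:2]; print('knob',k,'box',c*d[0]+sn*d[1],-sn*d[0]+c*d[1])
for z in (.19,.2,.21):
  k=atz(s,(380.5,61),z); d=k[:2]-x[:2]; print('bar',k,'box',c*d[0]+sn*d[1],-sn*d[0]+c*d[1], np.linalg.norm(atz(s,(348,54),z)-atz(s,(413,67),z)))
for z in (.16,.17,.18):
  k=atz(s,(366,69),z); d=k[:2]-x[:2]; print('levertip?',k,'box',c*d[0]+sn*d[1],-sn*d[0]+c*d[1])
```

```text
wrist [0.5132 0.1996 1.5816] 
 [[-0.7351 -0.4069]
 [ 0.418  -0.8437]
 [ 0.7936  0.5888]
 [-0.4853  0.5694]]
scene [0.5118 0.2022 1.5849] 
 [[-0.9283 -0.4261]
 [-0.3761 -0.4084]
 [ 0.649  -0.8413]
 [ 0.5833  1.1492]]
side [0.512  0.196  1.5785] 
 [[ 0.8559 -0.1687]
 [-0.4896  0.6836]
 [-0.3923 -0.8111]]
deck side [array([0.4451, 0.1001, 0.064 ]), array([0.5849, 0.1242, 0.064 ])]
knob [0.515  0.1853 0.23  ] box -0.014366369749549945 -0.0016274193173478543
knob [0.5134 0.1843 0.24  ] box -0.015355079829623818 -2.3205047237692157e-05
knob [0.5118 0.1833 0.25  ] box -0.01634378990969769 0.001581009222872581
bar [0.5172 0.2078 0.19  ] box 0.00811083737489187 -0.004037046694544231 0.05846579102108615
bar [0.5157 0.2062 0.2   ] box 0.006489247911148809 -0.00256975299682242 0.05646810928967414
bar [0.5143 0.2045 0.21  ] box 0.00486765844740575 -0.0011024592991004975 0.05447042755826208
levertip? [0.5092 0.2033 0.16  ] box 0.0037270120835700984 0.003976515337596969
levertip? [0.5081 0.202  0.17  ] box 0.0023920512300484036 0.005059034730117871
levertip? [0.5071 0.2006 0.18  ] box 0.0010570903765267097 0.006141554122638884
```

>>> {"fn": "apply_moves", "kwargs": {
  "fingers": [1,1,1,1,1,1,1,1,1,1],
  "xyz": [
    [0,1,0],
    [0,2,0],
    [0,2,0],
    [0.3,2,0],
    [0.3,2,0],
    [0.3,2,0],
    [0.3,2,0],
    [0.3,2,0],
    [0.3,2,0],
    [0.3,2,0]
  ],
  "rot": [
    [0,0,-0.06],
    [0,0,-0.12],
    [0,0,-0.12],
    [0,0,-0.12],
    [0,0,-0.12],
    [0,0,-0.12],
    [0,0,-0.12],
    [0,0,-0.12],
    [0,0,-0.12],
    [0,0,-0.12]
  ]
}}

```text
time_s: 14.9
tool_pos: [0.5079, 0.2719, 0.2865]
tool_rot: [-1.57, -0.001, -2.549]
wrist_force: [0.1, 0.6, -3.1]
grip_width: 0.0152
```

>>> {"fn": "apply_moves", "kwargs": {
  "fingers": [1,1,1,1,1,1,1,1,1],
  "xyz": [
    [0.4,2,0],
    [0,2,0],
    [0,2,0],
    [0,1.7,0],
    [0,0,0],
    [0,0,0],
    [0,0,0],
    [0,0,0],
    [0,0,0]
  ],
  "rot": [
    [0,0,-0.12],
    [0,0,-0.12],
    [0,0,-0.12],
    [0,0,-0.12],
    [0,0,-0.11],
    [0,0,0],
    [0,0,0],
    [0,0,0],
    [0,0,0]
  ]
}}

```text
time_s: 15.65
tool_pos: [0.5114, 0.3487, 0.2868]
tool_rot: [-1.57, -0.0, -3.131]
wrist_force: [-0.4, 0.8, -3.0]
grip_width: 0.0156
```

Run:
```python
from cams import *
s=wshot('w14'); s=shot('side','s14');crop('pics/s14c.png',s['img'],200,20,200,180,4)
s=shot('scene','c14');crop('pics/c14c.png',s['img'],300,90,200,180,4)
```

```text
15.65 [0.5114 0.3487 0.2868] [-1.57  -0.    -3.131] [-0.4  0.8 -3. ] 0.0156
```

View pics/w14.png

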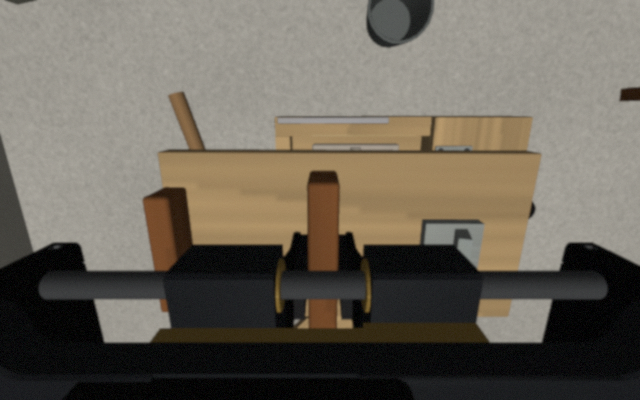

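View pics/s14c.png

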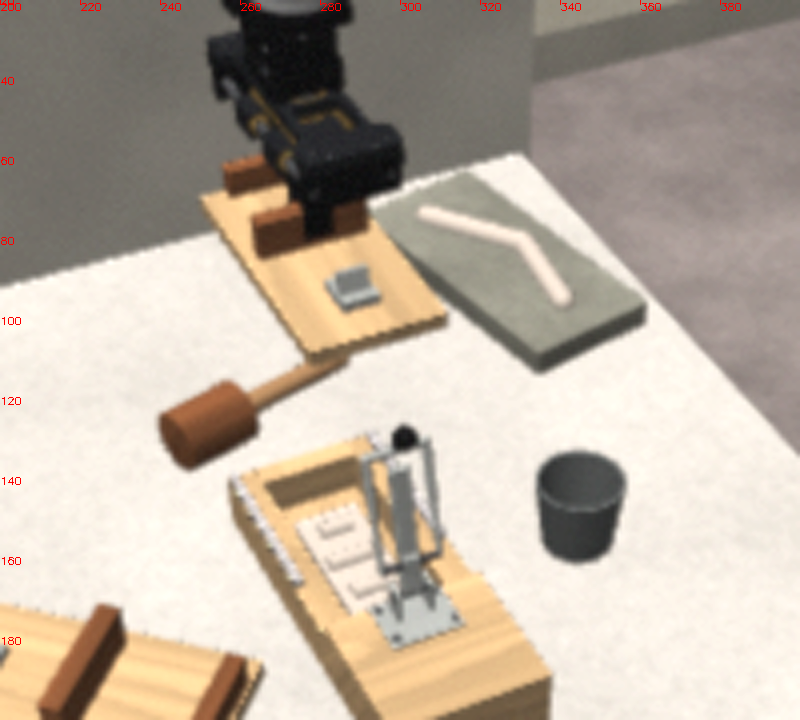

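View pics/c14c.png

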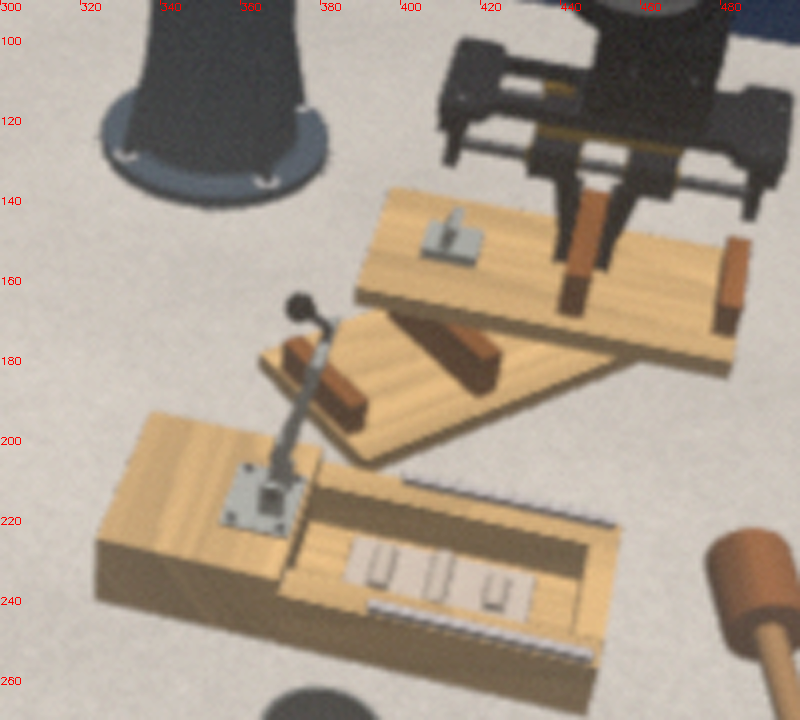

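Run:
```python
from cams import *
np.set_printoptions(precision=4,suppress=True)
s=wload('w14')
H=.2944
T=[((-.1,.055,.014),(397.75,136.75)),((-.1,-.055,.014),(389.25,162.7)),((.12,-.055,.014),(483.2,180.7))]
x,r=fit([(SC,(p[0],p[1],p[2]+H),uv) for p,uv in T],[.51,.32,1.58]);print(x,r)
# wrist: corners in w14
T2=[((.12,-.055,.014),(160.5,152)),((-.1,-.055,.014),(539.5,152.5)),((.033,-.045,.046),(309,172)),((.017,-.045,.046),(337.5,172))]
for hh in (.285,.29,.295,.30):
  x,r=fit([(s,(p[0],p[1],p[2]+hh),uv) for p,uv in T2],[.51,.32,1.58]);print(hh,x,np.abs(r).max(0))
T3=[((-.1,.055,.014),(276.5,110)),((-.1,-.055,.014),(311.5,99.5)),((.12,.055,.014),(251,68.5))]
x,r=fit([(SD,(p[0],p[1],p[2]+H),uv) for p,uv in T3],[.51,.32,1.58]);print(x,r)
```

```text
[0.5125 0.3263 1.5826] [[-0.1767  0.0145]
 [-0.4409 -0.3545]
 [ 0.5837  0.1914]]
0.285 [0.5139 0.324  1.5787] [6.0879 4.869 ]
0.29 [0.5146 0.3243 1.5773] [2.6756 5.2141]
0.295 [0.5152 0.3245 1.5757] [5.8351 5.5912]
0.3 [0.5158 0.3248 1.5739] [11.5005  6.0309]
[0.5094 0.3168 1.543 ] [[-0.3455 -0.8323]
 [ 0.2811  0.1585]
 [ 0.0777  0.805 ]]
```

>>> {"fn": "apply_moves", "kwargs": {
  "fingers": [1,1,1,1,1,1,1,1,1],
  "xyz": [
    [0,0,-2],
    [0,0,-3.5],
    [0,0,-3.5],
    [0,0,-3.5],
    [0,0,-3.5],
    [0,0,-3.5],
    [0,0,-2.2],
    [0,0,0],
    [0,0,0]
  ],
  "rot": [
    [0,0,0],
    [0,0,0],
    [0,0,0],
    [0,0,0],
    [0,0,0],
    [0,0,0],
    [0,0,0],
    [0,0,0],
    [0,0,0]
  ]
}}

```text
time_s: 16.55
tool_pos: [0.5105, 0.3495, 0.0691]
tool_rot: [-1.57, -0.002, -3.131]
wrist_force: [0.6, 0.3, -1.9]
grip_width: 0.0156
```

Run:
```python
from cams import *
s=wshot('w15'); s=shot('side','s15');crop('pics/s15c.png',s['img'],220,90,140,120,5)
s=shot('scene','c15');crop('pics/c15c.png',s['img'],320,150,150,120,5)
```

```text
16.55 [0.5105 0.3495 0.0691] [-1.570e+00 -2.000e-03 -3.131e+00] [ 0.6  0.3 -1.9] 0.0156
```

View pics/s15c.png

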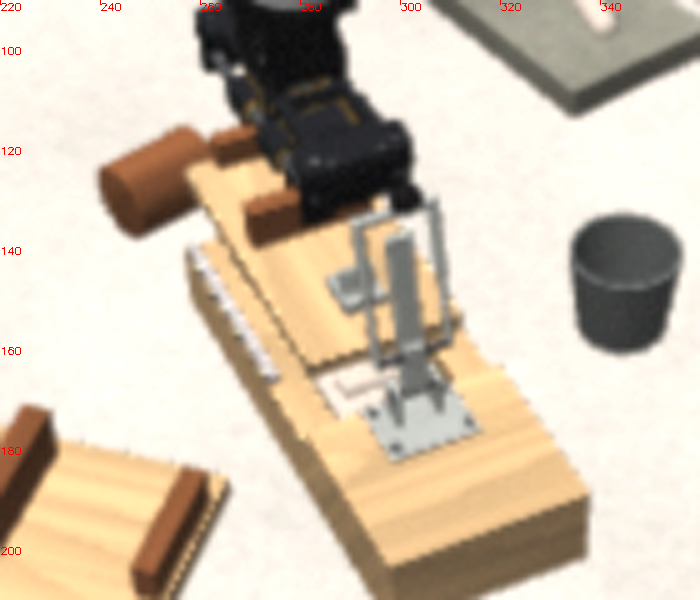

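View pics/c15c.png

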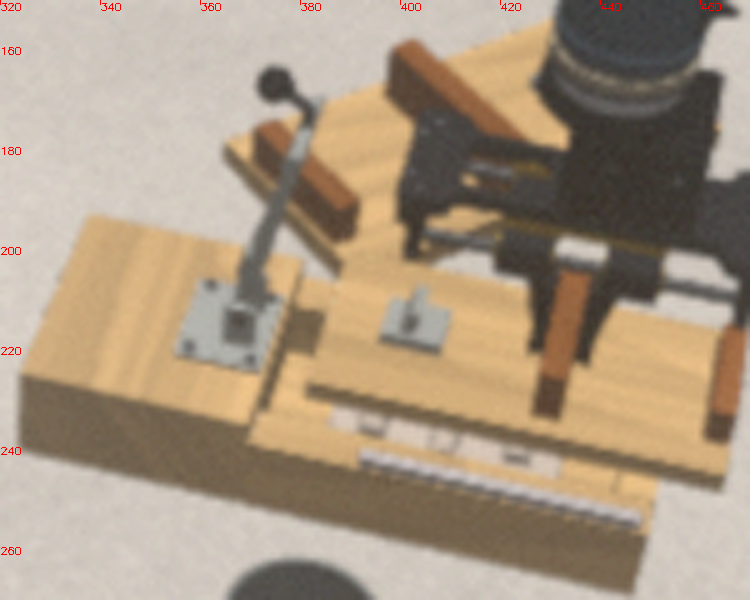

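>>> {"fn": "apply_moves", "kwargs": {
  "fingers": [1,1,1,1,1],
  "xyz": [
    [0,0,-0.8],
    [0,0,-0.8],
    [0,0,-0.5],
    [0,0,-0.3],
    [0,0,0]
  ],
  "rot": [
    [0,0,0],
    [0,0,0],
    [0,0,0],
    [0,0,0],
    [0,0,0]
  ]
}}

```text
time_s: 17.12
tool_pos: [0.5101, 0.3494, 0.0449]
tool_rot: [-1.57, -0.002, -3.131]
wrist_force: [-0.2, -0.8, -3.5]
grip_width: 0.0157
```

>>> {"fn": "apply_moves", "kwargs": {
  "fingers": [1,1,1],
  "xyz": [
    [0,0,-0.2],
    [0,0,-0.2],
    [0,0,0]
  ],
  "rot": [
    [0,0,0],
    [0,0,0],
    [0,0,0]
  ]
}}

```text
time_s: 17.37
tool_pos: [0.5113, 0.35, 0.0425]
tool_rot: [-1.571, 0.001, -3.131]
wrist_force: [-0.1, -0.6, -1.6]
grip_width: 0.0154
```

Run:
```python
from cams import *
s=wshot('w16'); s=shot('side','s16');crop('pics/s16c.png',s['img'],220,90,140,120,5)
s=shot('scene','c16');crop('pics/c16c.png',s['img'],320,150,150,120,5)
```

```text
17.3667 [0.5113 0.35   0.0425] [-1.571e+00  1.000e-03 -3.131e+00] [-0.1 -0.6 -1.6] 0.0154
```

View pics/s16c.png

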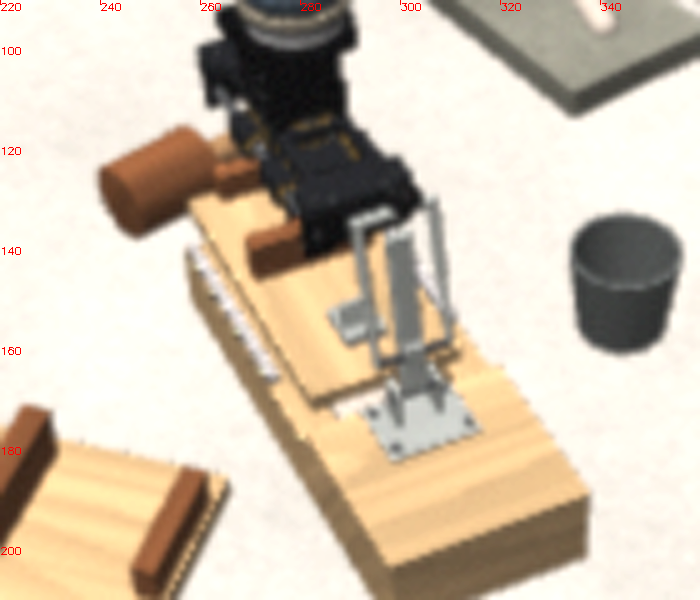

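View pics/c16c.png

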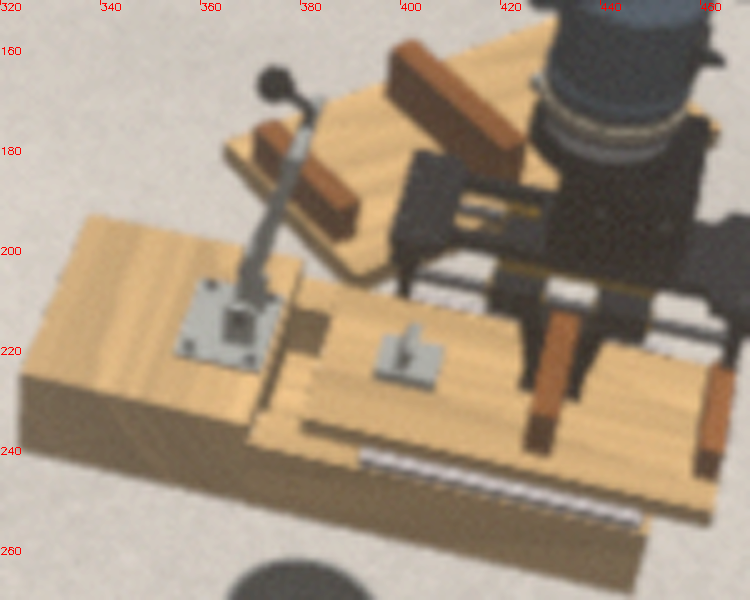

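>>> {"fn": "apply_moves", "kwargs": {
  "fingers": [1,1,1,1,1,1,1,1],
  "xyz": [
    [0,0,-0.1],
    [0,0,-0.1],
    [0,0,0],
    [0,-0.5,0],
    [0,-0.6,0],
    [0,-0.6,0],
    [0,-0.3,0],
    [0,0,0]
  ],
  "rot": [
    [0,0,0],
    [0,0,0],
    [0,0,0],
    [0,0,0],
    [0,0,0],
    [0,0,0],
    [0,0,0],
    [0,0,0]
  ]
}}

```text
time_s: 18.18
tool_pos: [0.5136, 0.3317, 0.0425]
tool_rot: [-1.575, 0.006, -3.132]
wrist_force: [-0.3, 2.7, 7.4]
grip_width: 0.0157
```

Run:
```python
from cams import *
s=wshot('w17'); s=shot('side','s17');crop('pics/s17c.png',s['img'],260,120,80,70,9)
s=shot('scene','c17');crop('pics/c17c.png',s['img'],350,180,100,80,8)
```

```text
18.1833 [0.5136 0.3317 0.0425] [-1.575  0.006 -3.132] [-0.3  2.7  7.4] 0.0157
```

View pics/s17c.png

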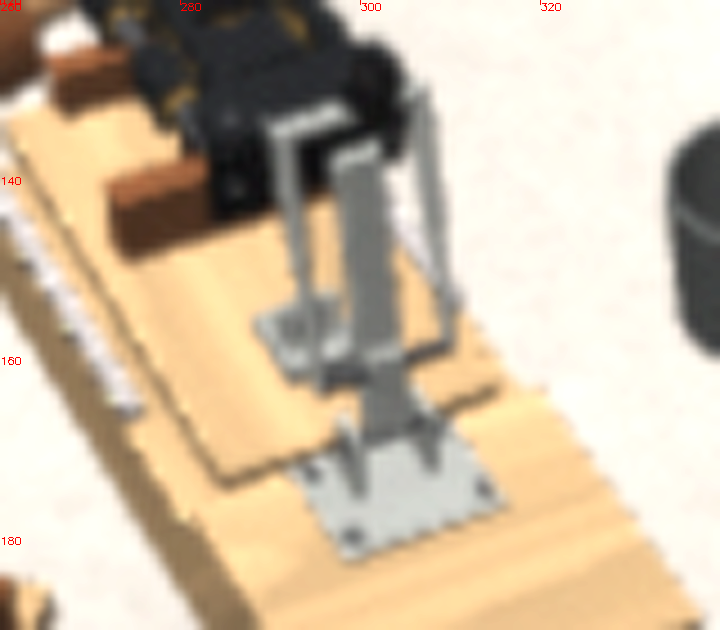

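View pics/c17c.png

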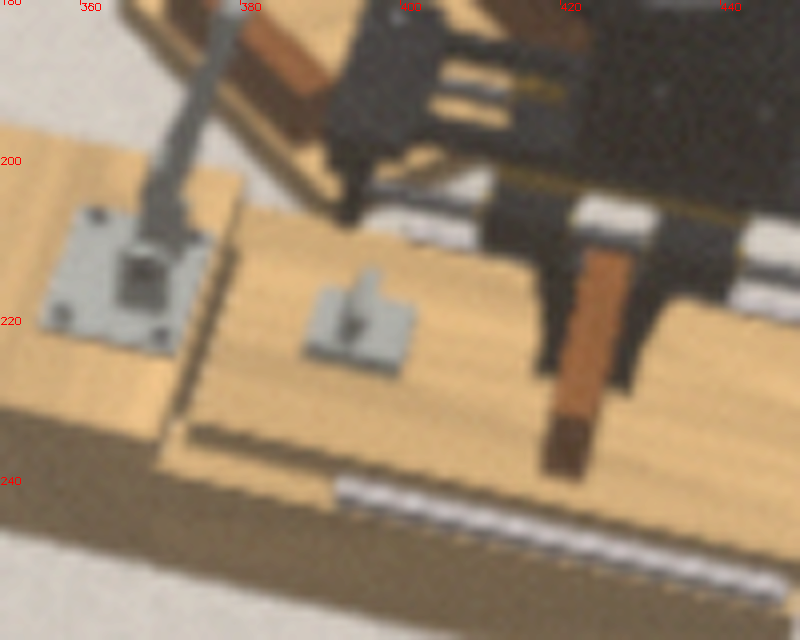

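>>> {"fn": "apply_moves", "kwargs": {
  "fingers": [1,1,1,1],
  "xyz": [
    [0,-0.2,0],
    [0,-0.2,0],
    [0,0,0],
    [0,0,0]
  ],
  "rot": [
    [0,0,0],
    [0,0,0],
    [0,0,0],
    [0,0,0]
  ]
}}

```text
time_s: 18.67
tool_pos: [0.5137, 0.3284, 0.0425]
tool_rot: [-1.576, 0.006, -3.132]
wrist_force: [-0.3, 4.3, 7.7]
grip_width: 0.0159
```

>>> {"fn": "apply_moves", "kwargs": {
  "fingers": [1,1,1,1],
  "xyz": [
    [0,-0.15,0],
    [0,-0.15,0],
    [0,0,0],
    [0,0,0]
  ],
  "rot": [
    [0,0,0],
    [0,0,0],
    [0,0,0],
    [0,0,0]
  ]
}}

```text
time_s: 19.0
tool_pos: [0.5138, 0.3255, 0.0425]
tool_rot: [-1.576, 0.007, -3.132]
wrist_force: [0.7, 5.6, 7.7]
grip_width: 0.0154
```

Run:
```python
from cams import *
s=wshot('w18'); 
s=shot('scene','c18');crop('pics/c18c.png',s['img'],350,180,100,80,8)
```

```text
19.0 [0.5138 0.3255 0.0425] [-1.576  0.007 -3.132] [0.7 5.6 7.7] 0.0154
```

View pics/c18c.png

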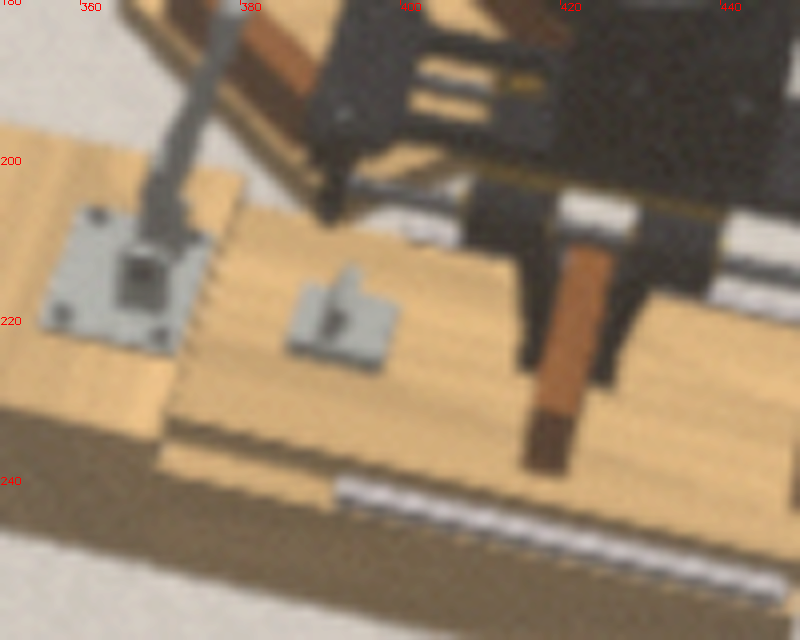

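Cover is flush against the stop face: the scene crop shows no gap along (372,200)–(371,232), and the TCP agrees. Releasing.

>>> {"fn": "apply_moves", "kwargs": {
  "fingers": [0.5,0.4,0.4,0.4,0.4,0.4,0.4,0.4,0.4,0.4],
  "xyz": [
    [0,0,0],
    [0,0,0],
    [0,0,0],
    [0,0,0],
    [0,0,1],
    [0,0,2],
    [0,0,3],
    [0,0,4],
    [0,0,4],
    [0,0,4]
  ],
  "rot": [
    [0,0,0],
    [0,0,0],
    [0,0,0],
    [0,0,0],
    [0,0,0],
    [0,0,0],
    [0,0,0],
    [0,0,0],
    [0,0,0],
    [0,0,0]
  ]
}}

```text
time_s: 19.93
tool_pos: [0.5104, 0.3224, 0.222]
tool_rot: [-1.57, -0.001, -3.131]
wrist_force: [0.3, -0.4, -0.6]
grip_width: 0.0519
```

Run:
```python
from cams import *
s=wshot('w19'); crop('pics/w19c.png',s['img'],150,40,330,220,2)
s=shot('scene','c19');crop('pics/c19c.png',s['img'],330,150,130,110,6)
```

```text
19.9333 [0.5104 0.3224 0.222 ] [-1.570e+00 -1.000e-03 -3.131e+00] [ 0.3 -0.4 -0.6] 0.0519
```

View pics/c19c.png

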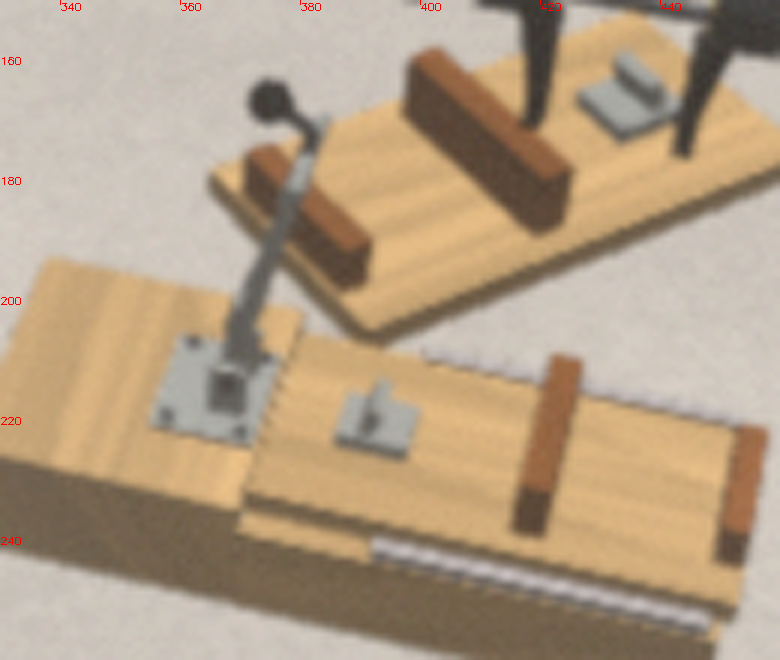

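View pics/w19.png

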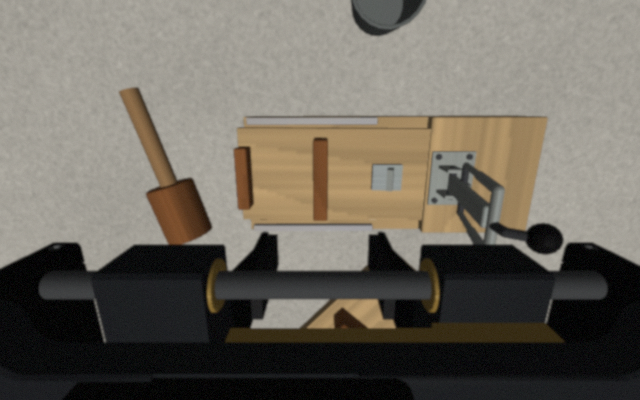

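>>> {"fn": "apply_moves", "kwargs": {
  "fingers": [0.4,0.4,0.4,0.4,0.4,0.4,0.4,0.4,0.4,0.4],
  "xyz": [
    [0,0,3],
    [0,0,4],
    [0,0,3],
    [0,-2,0],
    [0,-2,0],
    [0,-2,0],
    [0,-2,0],
    [0,-2,0],
    [0,-2,0],
    [0,-2,0]
  ],
  "rot": [
    [0,0,0.111],
    [0,0,0.12],
    [0,0,0.12],
    [0,0,0.12],
    [0,0,0.12],
    [0,0,0.12],
    [0,0,0.12],
    [0,0,0.12],
    [0,0,0.12],
    [0,0,0.12]
  ]
}}

```text
time_s: 20.87
tool_pos: [0.5103, 0.1817, 0.3195]
tool_rot: [-1.572, -0.001, -1.934]
wrist_force: [0.0, -0.0, -0.9]
grip_width: 0.0524
```

>>> {"fn": "apply_moves", "kwargs": {
  "fingers": [0.3,0.3,0.3,0.3,0.3,0.3],
  "xyz": [
    [0,-2.5,0],
    [0,-2.5,0],
    [0,-2.5,0],
    [0,-1,0],
    [0,0,0],
    [0,0,0]
  ],
  "rot": [
    [0,0,0.12],
    [0,0,0.12],
    [0,0,0.12],
    [0,0,0.02],
    [0,0,0],
    [0,0,0]
  ]
}}

```text
time_s: 21.37
tool_pos: [0.5106, 0.0975, 0.3197]
tool_rot: [-1.572, 0.001, -1.562]
wrist_force: [-0.1, 0.1, -0.2]
grip_width: 0.0612
```

Run:
```python
from cams import *
s=wshot('w20'); crop('pics/w20c.png',s['img'],230,80,200,150,4)
```

```text
21.3667 [0.5106 0.0975 0.3197] [-1.572e+00  1.000e-03 -1.562e+00] [-0.1  0.1 -0.2] 0.0612
```

View pics/w20c.png

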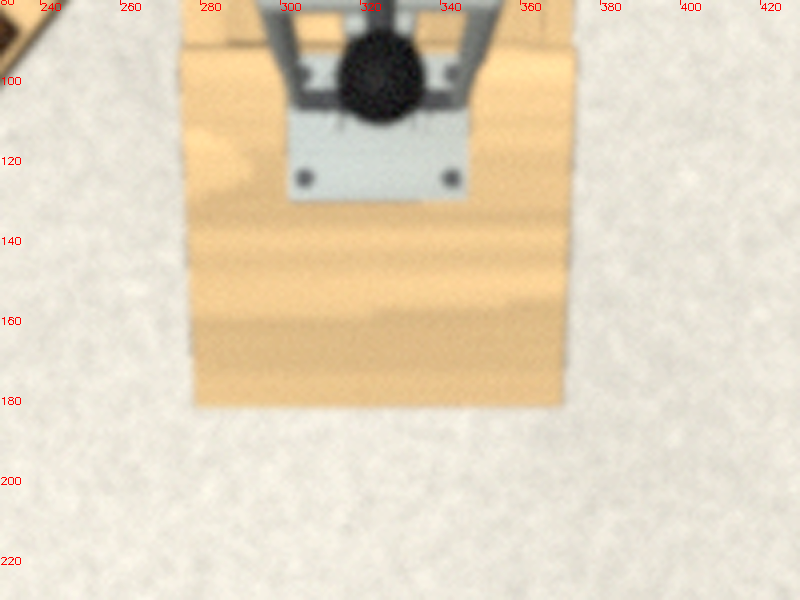

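Run:
```python
from cams import *
np.set_printoptions(precision=4,suppress=True)
s=wload('w20'); s13=wload('w13')
ob=[((-.13,.07,.064),(276.5,181)),((-.13,-.07,.064),(369,181)),((0,.07,.064),(273.5,91.5)),((0,-.07,.064),(372.3,91.5))]
x,r=fit([(s,p,uv) for p,uv in ob],[.515,.2,1.57]); print('wrist',x,'\n',r)
print('knob tri',tri([(s,(322.5,98.5)),(s13,(380.5,84))]))
for z in (.235,.24,.245): print(atz(s,(322.5,98.5),z))
# scene/side knob
print('knob tri2',tri([(SC,(374.8,166.8)),(SD,(301,129.5)),(s,(322.5,98.5)),(s13,(380.5,84))]))
```

```text
wrist [0.5111 0.2007 1.5787] 
 [[-0.0445  0.8818]
 [ 0.1263  0.98  ]
 [-0.9703 -0.7717]
 [ 0.8928 -0.7183]]
knob tri (array([0.5115, 0.1839, 0.2502]), [array([0.3413, 0.862 ]), array([-0.1788, -1.0698])])
[0.5112 0.1851 0.235 ]
[0.5112 0.1849 0.24  ]
[0.5112 0.1848 0.245 ]
knob tri2 (array([0.5118, 0.1845, 0.24  ]), [array([-0.1989,  0.2585]), array([ 0.0875, -0.3615]), array([0.6745, 0.4982]), array([-2.1055, -0.738 ])])
```

>>> {"fn": "apply_moves", "kwargs": {
  "fingers": [0.4,0.4,0.4,0.4,0.4,0.4,0.4,0.4,0.4],
  "xyz": [
    [0,2.5,0],
    [0,3.5,0],
    [0.1,2.7,0],
    [0,0,0],
    [0,0,-2],
    [0,0,-3.5],
    [0,0,-3],
    [0,0,-1.5],
    [0,0,0]
  ],
  "rot": [
    [0,0,0],
    [0,0,0],
    [0,0,0],
    [0,0,0],
    [0,0,0],
    [0,0,0],
    [0,0,0],
    [0,0,0],
    [0,0,0]
  ],
  "force": 12
}}

```text
time_s: 22.17
tool_pos: [0.5084, 0.1849, 0.2159]
tool_rot: [-1.58, -0.001, -1.559]
wrist_force: [0.3, -0.1, -0.2]
grip_width: 0.0525
```

Run:
```python
from cams import *
s=wshot('w21'); crop('pics/w21c.png',s['img'],230,130,180,150,4)
s=shot('side','s21');crop('pics/s21c.png',s['img'],250,60,120,110,6)
s=shot('scene','c21');crop('pics/c21c.png',s['img'],320,110,120,110,6)
```

```text
22.1667 [0.5084 0.1849 0.2159] [-1.580e+00 -1.000e-03 -1.559e+00] [ 0.3 -0.1 -0.2] 0.0525
```

View pics/w21c.png

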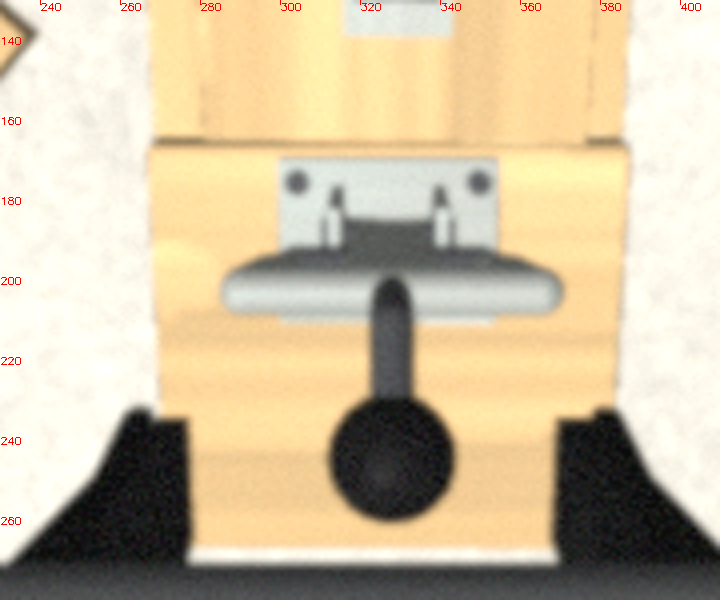

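View pics/s21c.png

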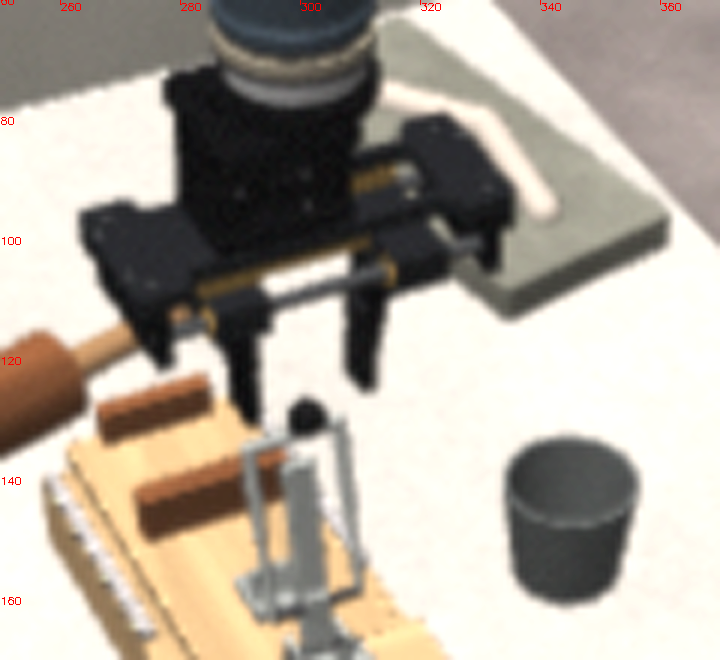

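View pics/c21c.png

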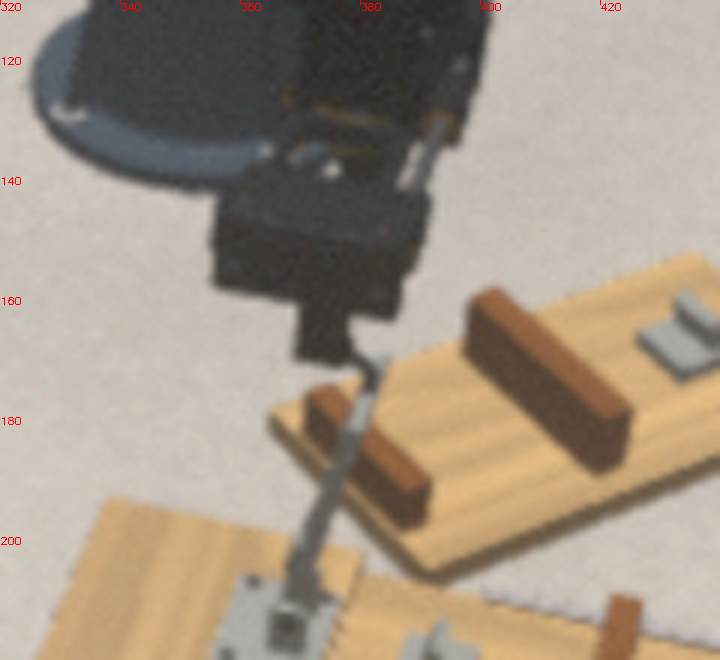

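>>> {"fn": "apply_moves", "kwargs": {
  "fingers": [0.4,0.4,1,1,1,1,1,1,1],
  "xyz": [
    [0.1,0,-0.5],
    [0,0,-0.5],
    [0,0,0],
    [0,0,0],
    [0,0,0],
    [0,0,0],
    [0,0,0],
    [0,0,0],
    [0,0,0]
  ],
  "rot": [
    [0,0,0],
    [0,0,0],
    [0,0,0],
    [0,0,0],
    [0,0,0],
    [0,0,0],
    [0,0,0],
    [0,0,0],
    [0,0,0]
  ]
}}

```text
time_s: 23.07
tool_pos: [0.512, 0.1848, 0.2098]
tool_rot: [-1.573, -0.0, -1.56]
wrist_force: [-1.1, -0.4, -0.4]
grip_width: 0.0154
```

Run:
```python
from cams import *
s=wshot('w22'); crop('pics/w22c.png',s['img'],230,130,180,150,4)
s=shot('side','s22');crop('pics/s22c.png',s['img'],250,60,120,110,6)
```

```text
23.0667 [0.512  0.1848 0.2098] [-1.573 -0.    -1.56 ] [-1.1 -0.4 -0.4] 0.0154
```

View pics/w22c.png

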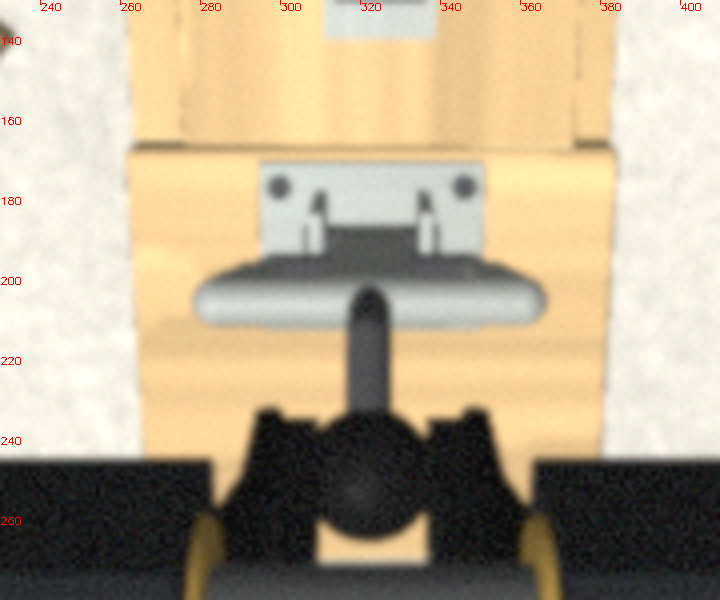

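View pics/s22c.png

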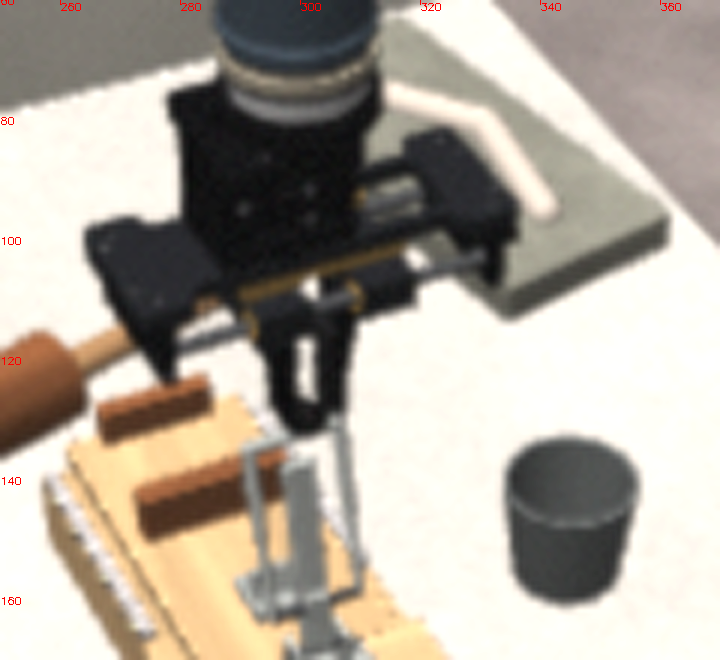

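The opening is 15.4 mm, less than the 20 mm ball, so it's held above its middle. Open slightly, lower about 9 mm and close again.

>>> {"fn": "apply_moves", "kwargs": {
  "fingers": [0.6,0.6,0.6,0.6,0.6,1,1,1,1,1],
  "xyz": [
    [0,0,0],
    [0,0,0],
    [0,0,0],
    [0,0,-0.5],
    [0,0,-0.4],
    [0,0,0],
    [0,0,0],
    [0,0,0],
    [0,0,0],
    [0,0,0]
  ],
  "rot": [
    [0,0,0],
    [0,0,0],
    [0,0,0],
    [0,0,0],
    [0,0,0],
    [0,0,0],
    [0,0,0],
    [0,0,0],
    [0,0,0],
    [0,0,0]
  ]
}}

```text
time_s: 24.0
tool_pos: [0.5122, 0.1848, 0.2008]
tool_rot: [-1.572, -0.0, -1.56]
wrist_force: [-1.1, 0.8, -0.1]
grip_width: 0.0187
```

Run:
```python
from cams import *
s=wshot('w23'); crop('pics/w23c.png',s['img'],230,130,180,150,4)
```

```text
24.0 [0.5122 0.1848 0.2008] [-1.572 -0.    -1.56 ] [-1.1  0.8 -0.1] 0.0187
```

View pics/w23c.png

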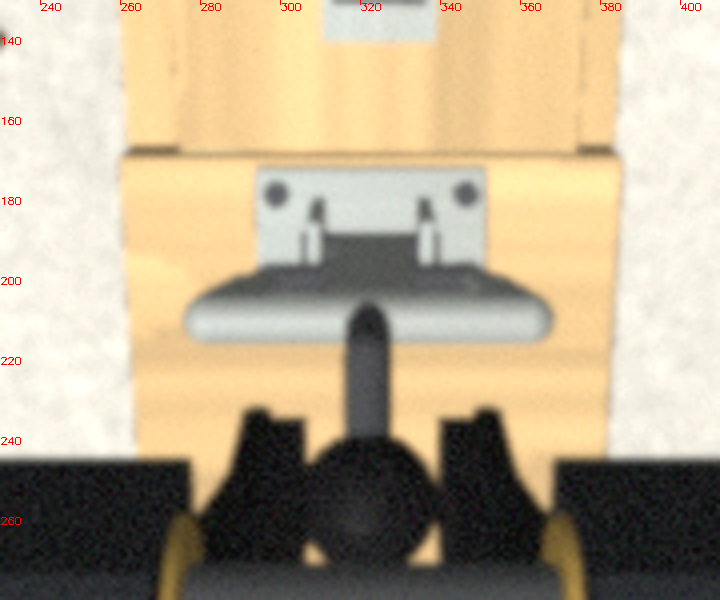

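>>> {"fn": "apply_moves", "kwargs": {
  "fingers": [0.7,0.7,0.7,1,1,1,1],
  "xyz": [
    [0,0,0],
    [0,0,-0.4],
    [0,0,0],
    [0,0,0],
    [0,0,0],
    [0,0,0],
    [0,0,0]
  ],
  "rot": [
    [0,0,0],
    [0,0,0],
    [0,0,0],
    [0,0,0],
    [0,0,0],
    [0,0,0],
    [0,0,0]
  ]
}}

```text
time_s: 24.63
tool_pos: [0.5123, 0.1848, 0.1968]
tool_rot: [-1.572, -0.0, -1.56]
wrist_force: [-2.1, 0.1, -0.1]
grip_width: 0.0187
```

Run:
```python
import numpy as np
a=np.radians(np.linspace(88.6,-13.5,12)); p=122.4*np.c_[np.cos(a),np.sin(a)]/10
print(np.round(np.diff(p,axis=0),2)); print(np.round(p-p[0],2))
```

```text
[[ 1.97 -0.21]
 [ 1.91 -0.52]
 [ 1.8  -0.82]
 [ 1.64 -1.1 ]
 [ 1.44 -1.36]
 [ 1.21 -1.57]
 [ 0.94 -1.74]
 [ 0.64 -1.87]
 [ 0.33 -1.95]
 [ 0.01 -1.98]
 [-0.31 -1.96]]
[[  0.     0.  ]
 [  1.97  -0.21]
 [  3.88  -0.73]
 [  5.68  -1.56]
 [  7.33  -2.66]
 [  8.77  -4.02]
 [  9.98  -5.59]
 [ 10.91  -7.33]
 [ 11.56  -9.2 ]
 [ 11.89 -11.16]
 [ 11.91 -13.14]
 [ 11.6  -15.09]]
```

>>> {"fn": "apply_moves", "kwargs": {
  "fingers": [1,1,1,1,1,1,1],
  "xyz": [
    [0,1,-0.05],
    [0,2,-0.3],
    [0,1.9,-0.6],
    [0,1.8,-0.9],
    [0,1.2,-1.0],
    [0,0.8,-0.9],
    [0,0,0]
  ],
  "rot": [
    [0,0,0],
    [0,0,0],
    [0,0,0],
    [0,0,0],
    [0,0,0],
    [0,0,0],
    [0,0,0]
  ]
}}

```text
time_s: 25.22
tool_pos: [0.5116, 0.2745, 0.1576]
tool_rot: [-1.574, 0.002, -1.559]
wrist_force: [-3.1, 2.8, 3.1]
grip_width: 0.0186
```

Run:
```python
from cams import *
s=wshot('w24')
s=shot('side','s24');crop('pics/s24c.png',s['img'],240,60,120,120,6)
s=shot('scene','c24');crop('pics/c24c.png',s['img'],330,130,120,110,6)
```

```text
25.2167 [0.5116 0.2745 0.1576] [-1.574  0.002 -1.559] [-3.1  2.8  3.1] 0.0186
```

View pics/c24c.png

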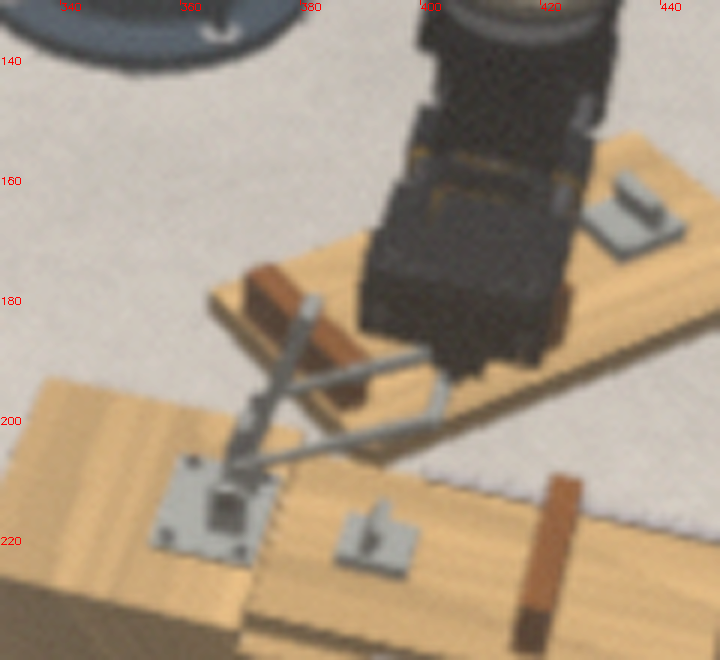

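View pics/s24c.png

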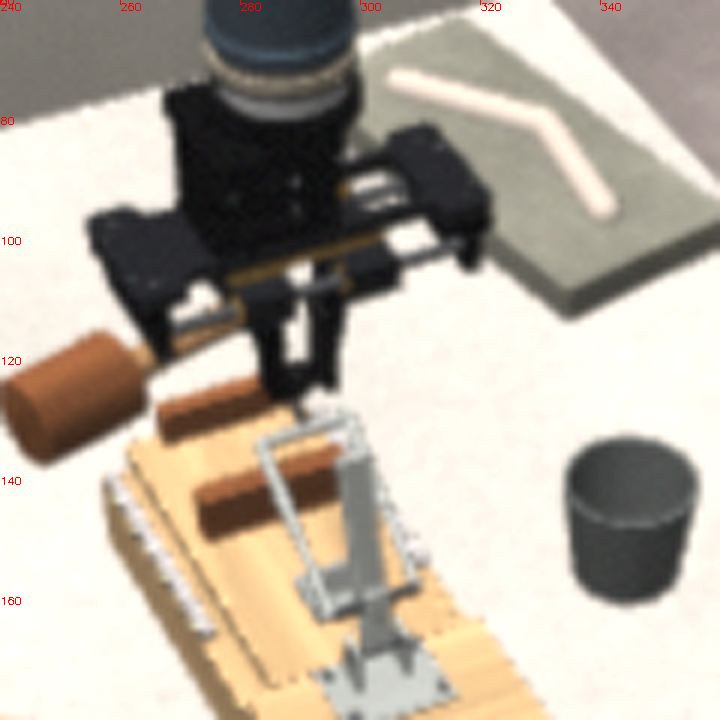

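>>> {"fn": "apply_moves", "kwargs": {
  "fingers": [1,1,1,1,1,1,1],
  "xyz": [
    [0,0.6,-0.8],
    [0,0.7,-1.1],
    [0,0.7,-1.7],
    [0,0.5,-1.9],
    [0,0.2,-1.9],
    [0,-0.1,-1.2],
    [0,0,0]
  ],
  "rot": [
    [0,0,0],
    [0,0,0],
    [0,0,0],
    [0,0,0],
    [0,0,0],
    [0,0,0],
    [0,0,0]
  ]
}}

```text
time_s: 25.95
tool_pos: [0.5112, 0.2979, 0.071]
tool_rot: [-1.575, 0.0, -1.56]
wrist_force: [-3.8, 3.1, -0.7]
grip_width: 0.0187
```

Run:
```python
from cams import *
s=wshot('w25')
s=shot('side','s25');crop('pics/s25c.png',s['img'],240,80,120,110,6)
s=shot('scene','c25');crop('pics/c25c.png',s['img'],350,150,100,90,7)
```

```text
25.95 [0.5112 0.2979 0.071 ] [-1.575  0.    -1.56 ] [-3.8  3.1 -0.7] 0.0187
```

View pics/c25c.png

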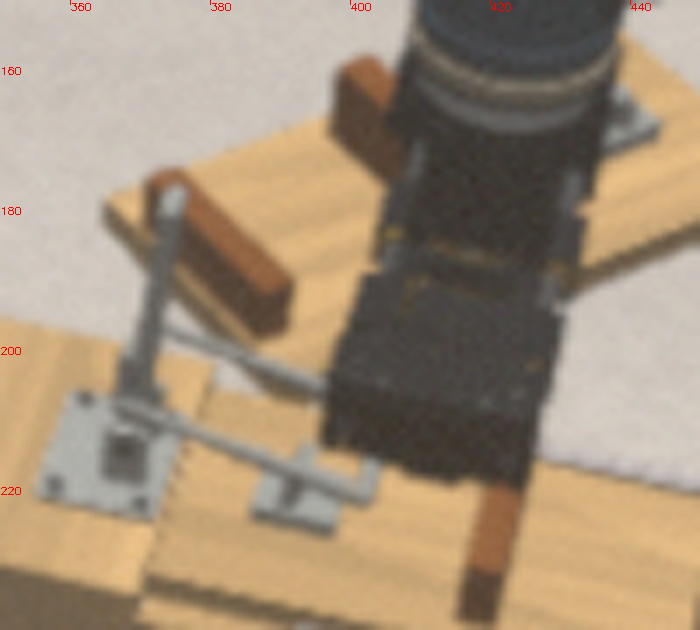

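View pics/s25c.png

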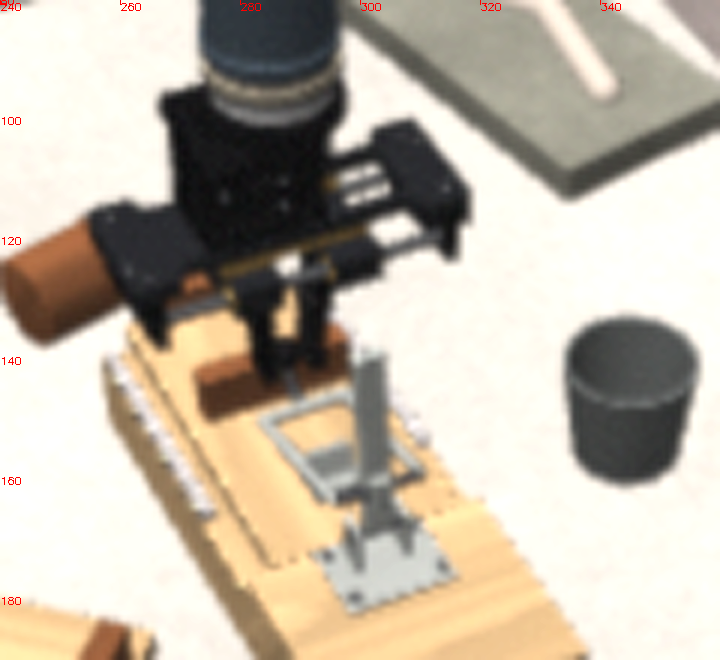

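>>> {"fn": "apply_moves", "kwargs": {
  "fingers": [1,1,1,1,1,1,1,1],
  "xyz": [
    [0,0,-0.8],
    [0,-0.2,-0.8],
    [0,-0.2,-0.6],
    [0,0,-0.2],
    [0,0,0],
    [0,-0.5,0],
    [0,-0.4,0],
    [0,0,0]
  ],
  "rot": [
    [0,0,0],
    [0,0,0],
    [0,0,0],
    [0,0,0],
    [0,0,0],
    [0,0,0],
    [0,0,0],
    [0,0,0]
  ]
}}

```text
time_s: 26.77
tool_pos: [0.512, 0.2845, 0.0498]
tool_rot: [-1.573, 0.0, -1.561]
wrist_force: [-4.7, 3.6, -1.0]
grip_width: 0.0186
```

Run:
```python
from cams import *
s=wshot('w26')
s=shot('side','s26');crop('pics/s26c.png',s['img'],240,80,120,110,6)
s=shot('scene','c26');crop('pics/c26c.png',s['img'],350,150,100,90,7)
```

```text
26.7667 [0.512  0.2845 0.0498] [-1.573  0.    -1.561] [-4.7  3.6 -1. ] 0.0186
```

View pics/c26c.png

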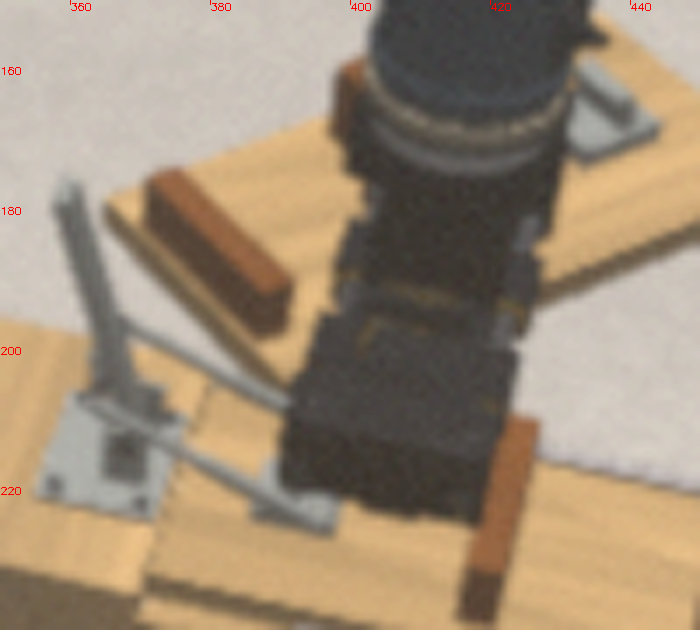

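View pics/s26c.png

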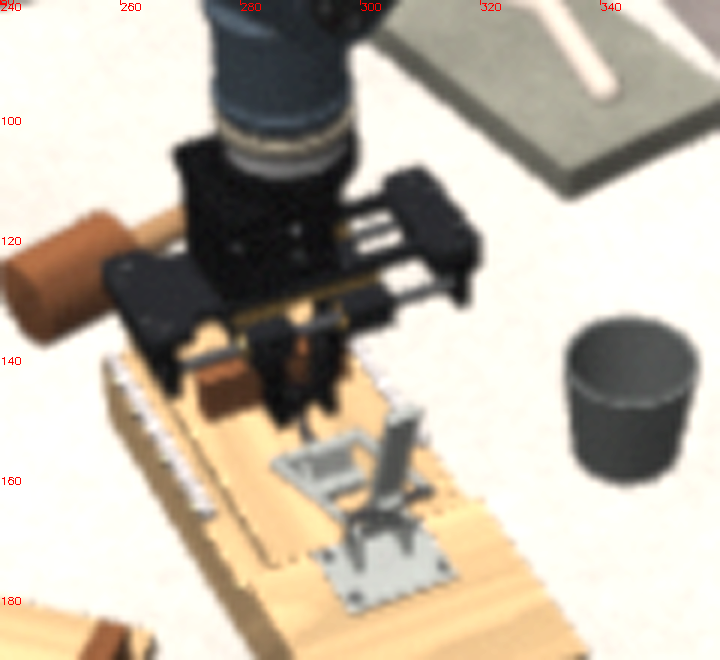

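>>> {"fn": "apply_moves", "kwargs": {
  "fingers": [0.6,0.6,0.6,0.6,0.6,0.6,0.6,0.6,0.6],
  "xyz": [
    [0,0,0],
    [0,0,0],
    [0,0,0],
    [0,0,1],
    [0,0,3],
    [0,0,4],
    [0,0,4],
    [0,0,4],
    [0,0,0]
  ],
  "rot": [
    [0,0,0],
    [0,0,0],
    [0,0,0],
    [0,0,0],
    [0,0,0],
    [0,0,0],
    [0,0,0],
    [0,0,0],
    [0,0,0]
  ]
}}

```text
time_s: 27.67
tool_pos: [0.5204, 0.2867, 0.2202]
tool_rot: [-1.549, 0.006, -1.56]
wrist_force: [1.4, 1.0, 0.6]
grip_width: 0.0349
```

Run:
```python
from cams import *
s=wshot('w27')
s=shot('side','s27');crop('pics/s27c.png',s['img'],260,110,100,90,7)
s=shot('scene','c27');crop('pics/c27c.png',s['img'],340,160,100,80,8)
```

```text
27.6667 [0.5204 0.2867 0.2202] [-1.549  0.006 -1.56 ] [1.4 1.  0.6] 0.0349
```

View pics/c27c.png

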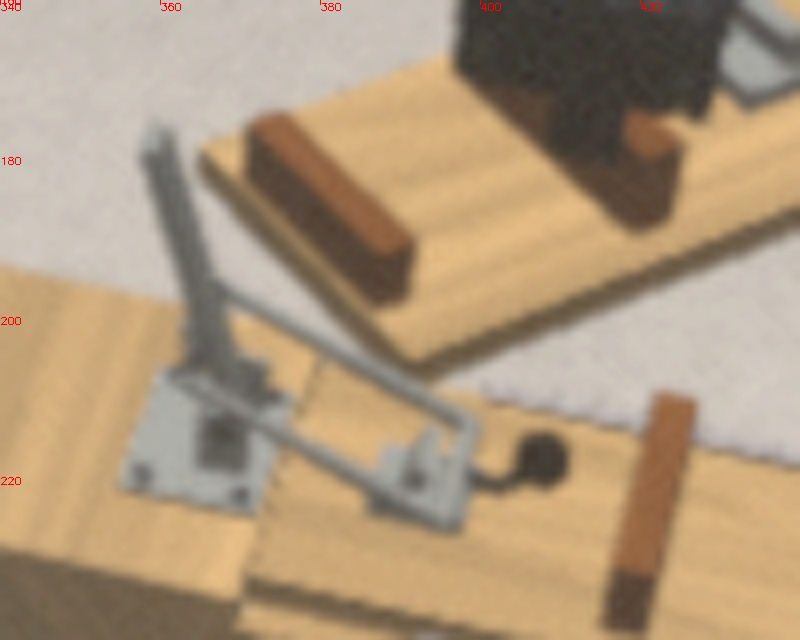

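View pics/s27c.png

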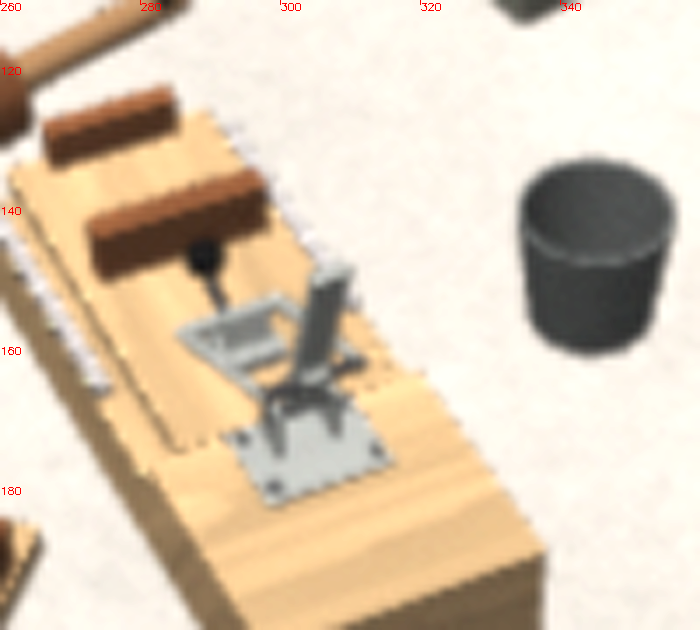

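Run:
```python
from cams import *
np.set_printoptions(precision=4,suppress=True)
X,r=tri([(SC,(359.3,177)),(SD,(306.7,149))]); print(X,r)
b=np.array([.5125,.1998]);yaw=1.580
def box(X):
    d=X[:2]-b; c,s=np.cos(yaw),np.sin(yaw); return np.array([c*d[0]+s*d[1],-s*d[0]+c*d[1],X[2]])
B=box(X); print('tip box',B); v=B[[0,2]]-[-.02,.088]; print(np.linalg.norm(v),'L=',np.radians(182)-np.arctan2(v[1],v[0]))
K,r=tri([(SC,(407.8,217.3)),(SD,(289.2,146.3))]); print('knob',box(K),r)
Bb,r=tri([(SC,(398,219.5)),(SD,(293.5,154.8))]); print('bar',box(Bb),r)
for L in (.6,.9,1.1,1.2,1.3):
  th=np.radians(182)-L; p=np.array([-.02,.088])+.115*np.array([np.cos(th),np.sin(th)]); w=[b[0]+np.cos(yaw)*p[0],b[1]+np.sin(yaw)*p[0],p[1]]; print(L,p,proj(SC,w),proj(SD,w))
```

```text
[0.5104 0.1458 0.1948] [array([-0.2829,  0.181 ]), array([-0.2363, -0.1846])]
tip box [-0.054   0.0026  0.1948]
0.11205821682495071 L= 1.2977623019153022
knob [0.0884 0.0011 0.0908] [array([-0.2867,  0.1901]), array([-0.2168, -0.1792])]
bar [ 0.0623 -0.0007  0.0749] [array([-0.7827,  0.5029]), array([-0.6008, -0.4815])]
0.6 [-0.1171  0.1496] [[335.2522 185.862 ]] [[316.6414 172.9433]]
0.9 [-0.0946  0.1755] [[343.6258 180.247 ]] [[313.2697 161.8208]]
1.1 [-0.0757  0.1886] [[350.6855 177.9164]] [[310.4466 154.6033]]
1.2 [-0.0654  0.1937] [[354.5588 177.2311]] [[308.9131 151.1895]]
1.3 [-0.0546  0.1977] [[358.6074 176.8827]] [[307.3238 147.962 ]]
```

>>> {"fn": "apply_moves", "kwargs": {
  "fingers": [1,1,1,1,1,1,1,1],
  "xyz": [
    [0,-2.5,0.5],
    [0,-3,0],
    [0,-3,0],
    [0,-1.9,0],
    [0,0,-2],
    [0,0,-3],
    [0,0,-2.4],
    [0,0,0]
  ],
  "rot": [
    [0,0,0],
    [0,0,0],
    [0,0,0],
    [0,0,0],
    [0,0,0],
    [0,0,0],
    [0,0,0],
    [0,0,0]
  ]
}}

```text
time_s: 28.48
tool_pos: [0.508, 0.1794, 0.1347]
tool_rot: [-1.584, -0.002, -1.561]
wrist_force: [-1.8, 0.1, 0.2]
grip_width: 0.0007
```

Run:
```python
from cams import *
np.set_printoptions(precision=3,suppress=True)
s=wshot('w28'); print(get_obs()['tool_pos'])
s=shot('side','s28');crop('pics/s28c.png',s['img'],260,90,100,100,7)
s=shot('scene','c28');crop('pics/c28c.png',s['img'],320,140,100,90,8)
for L in np.arange(1.3,-.01,-.1):
  th=np.radians(182)-L; u=np.array([np.cos(th),np.sin(th)]); n=np.array([u[1],-u[0]]); print(round(L,2),(np.array([-.02,.088])+.095*u+.004*n)*1000)
```

```text
28.4833 [0.508 0.179 0.135] [-1.584 -0.002 -1.561] [-1.8  0.1  0.2] 0.0007
[0.51  0.18  0.137]
1.3 [-44.777 179.799]
1.2 [-53.818 176.867]
1.1 [-62.521 173.047]
1.0 [-70.799 168.377]
0.9 [-78.569 162.904]
0.8 [-85.755 156.683]
0.7 [-92.283 149.775]
0.6 [-98.089 142.25 ]
0.5 [-103.115  134.183]
0.4 [-107.31   125.655]
0.3 [-110.633  116.75 ]
0.2 [-113.051  107.558]
0.1 [-114.539   98.171]
-0.0 [-115.082   88.682]
```

View pics/c28c.png

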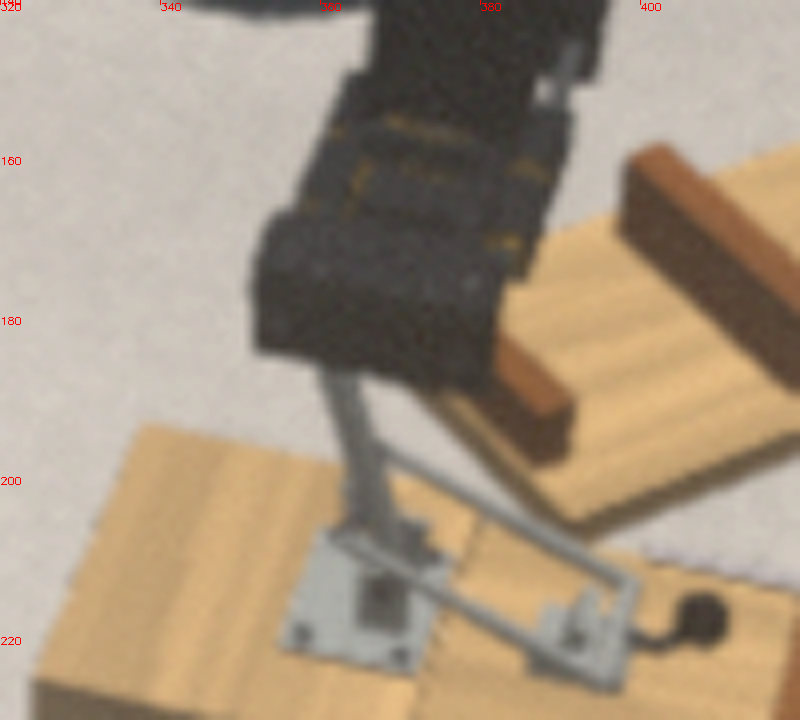

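View pics/s28c.png

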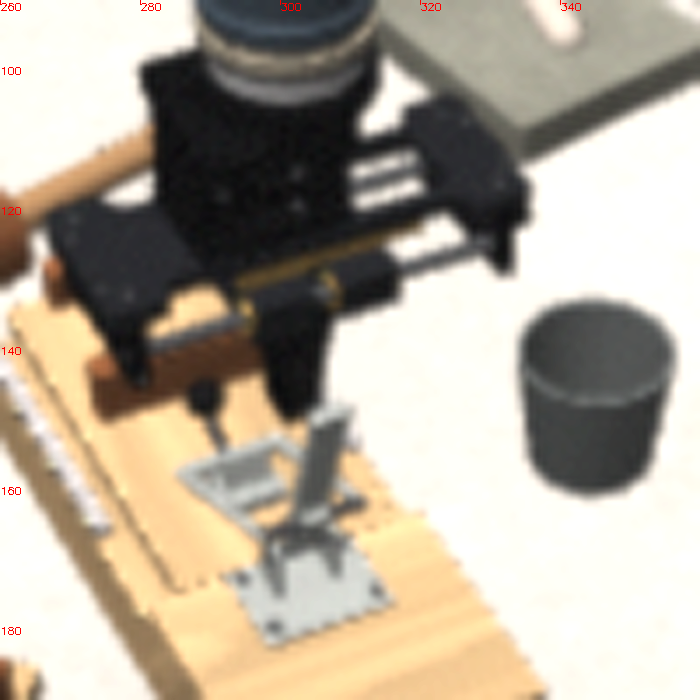

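Run:
```python
from cams import *
for z in (.15,.16,.17,.18): print(z,[np.round(proj(SD,[.51+dx,.18+dy,z])[0],1) for dx in(-.014,.014) for dy in (-.0095,.0095)])
```

```text
0.15 [array([299. , 156.2]), array([296.5, 152.4]), array([307.3, 153.5]), array([304.7, 149.8])]
0.16 [array([298.9, 153.8]), array([296.4, 150. ]), array([307.3, 151.1]), array([304.7, 147.4])]
0.17 [array([298.8, 151.4]), array([296.3, 147.6]), array([307.2, 148.7]), array([304.6, 144.9])]
0.18 [array([298.7, 148.9]), array([296.2, 145.1]), array([307.2, 146.2]), array([304.6, 142.4])]
```

>>> {"fn": "apply_moves", "kwargs": {
  "fingers": [1,1,1,1,1,1,1],
  "xyz": [
    [0,-1.6,0],
    [0,-1.7,0],
    [0,-0.8,-0.5],
    [0,-0.8,-0.5],
    [0,-0.7,-0.6],
    [0,-0.6,-0.7],
    [0,0,0]
  ],
  "rot": [
    [0,0,0],
    [0,0,0],
    [0,0,0],
    [0,0,0],
    [0,0,0],
    [0,0,0],
    [0,0,0]
  ]
}}

```text
time_s: 29.22
tool_pos: [0.5126, 0.1179, 0.1163]
tool_rot: [-1.572, -0.0, -1.561]
wrist_force: [0.0, 0.5, 1.0]
grip_width: 0.0003
```

Run:
```python
from cams import *
s=wshot('w29')
s=shot('side','s29');crop('pics/s29c.png',s['img'],260,90,100,110,7)
s=shot('scene','c29');crop('pics/c29c.png',s['img'],320,140,100,90,8)
```

```text
29.2167 [0.5126 0.1179 0.1163] [-1.572 -0.    -1.561] [0.  0.5 1. ] 0.0003
```

View pics/c29c.png

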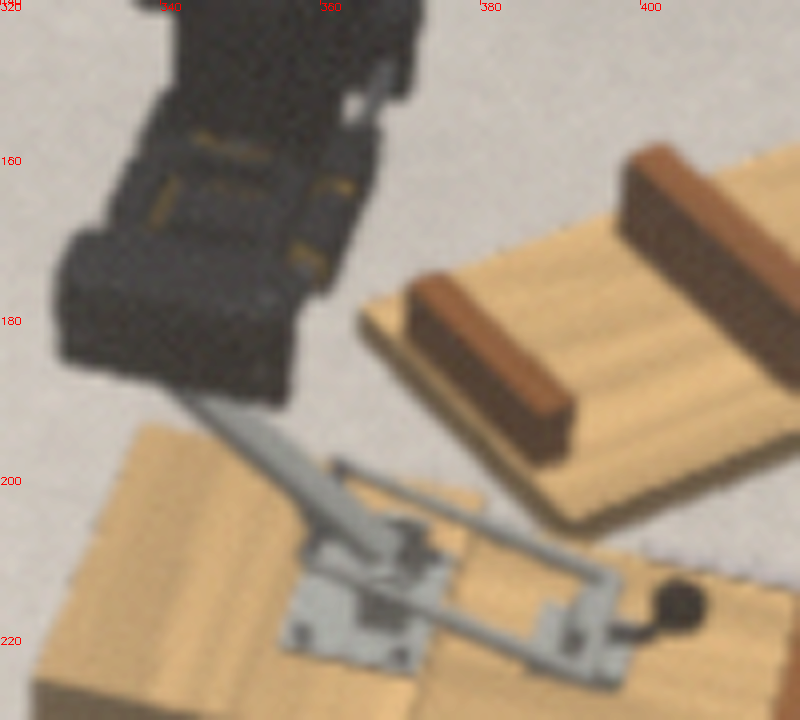

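View pics/s29c.png

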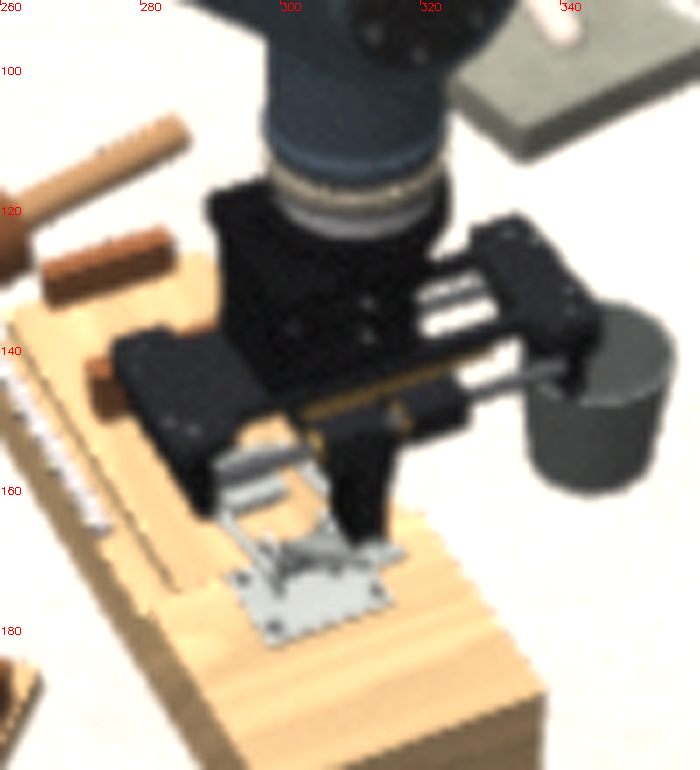

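>>> {"fn": "apply_moves", "kwargs": {
  "fingers": [1,1,1,1,1,1],
  "xyz": [
    [0,-0.6,-0.75],
    [0,-0.5,-0.8],
    [0,-0.4,-0.85],
    [0,-0.3,-0.9],
    [0,-0.2,-0.9],
    [0,0,0]
  ],
  "rot": [
    [0,0,0],
    [0,0,0],
    [0,0,0],
    [0,0,0],
    [0,0,0],
    [0,0,0]
  ]
}}

```text
time_s: 29.87
tool_pos: [0.5113, 0.0982, 0.0731]
tool_rot: [-1.575, -0.0, -1.561]
wrist_force: [-0.5, 0.0, 0.0]
grip_width: 0.0007
```

>>> {"fn": "apply_moves", "kwargs": {
  "fingers": [1,1,1,1,1],
  "xyz": [
    [0,-0.1,-0.6],
    [0,0,-0.6],
    [0,0,-0.5],
    [0,0,0],
    [0,0,0]
  ],
  "rot": [
    [0,0,0],
    [0,0,0],
    [0,0,0],
    [0,0,0],
    [0,0,0]
  ]
}}

```text
time_s: 30.28
tool_pos: [0.5127, 0.0979, 0.0581]
tool_rot: [-1.572, 0.0, -1.56]
wrist_force: [-0.0, -0.3, -0.1]
grip_width: 0.0006
```

Run:
```python
from cams import *
s=wshot('w30')
s=shot('side','s30');crop('pics/s30c.png',s['img'],260,90,100,110,7)
s=shot('scene','c30');crop('pics/c30c.png',s['img'],320,140,100,90,8)
```

```text
30.2833 [0.5127 0.0979 0.0581] [-1.572  0.    -1.56 ] [-0.  -0.3 -0.1] 0.0006
```

View pics/c30c.png

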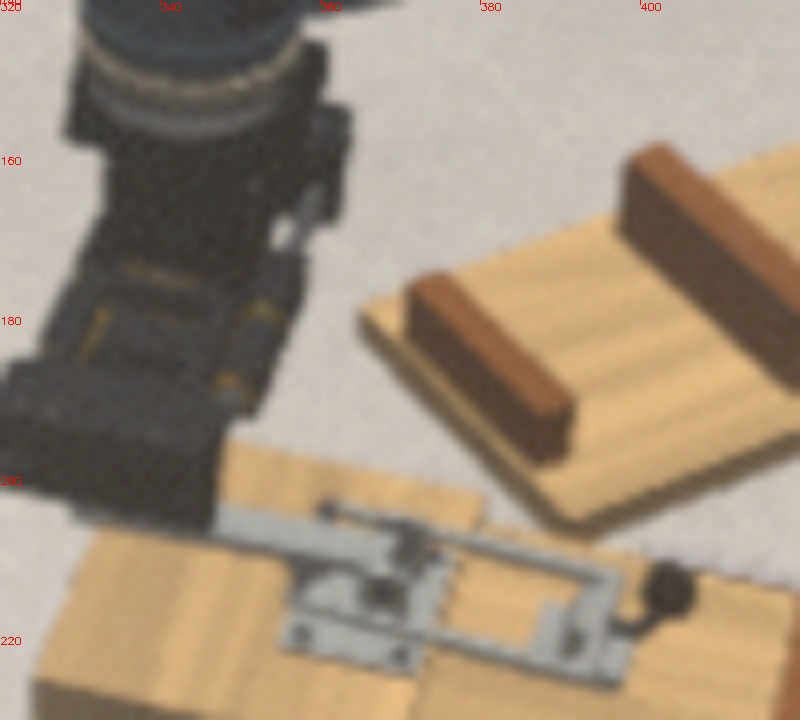

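View pics/s30c.png

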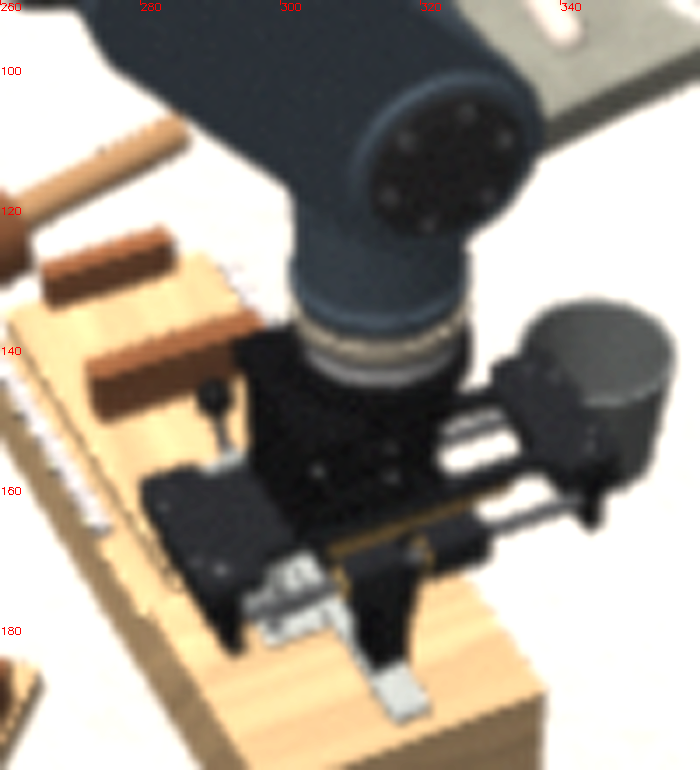

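>>> {"fn": "apply_moves", "kwargs": {
  "fingers": [1,1,1,1],
  "xyz": [
    [0,0,-0.3],
    [0,0,-0.3],
    [0,0,0],
    [0,0,0]
  ],
  "rot": [
    [0,0,0],
    [0,0,0],
    [0,0,0],
    [0,0,0]
  ]
}}

```text
time_s: 30.77
tool_pos: [0.5138, 0.0979, 0.0547]
tool_rot: [-1.568, -0.0, -1.56]
wrist_force: [-3.6, 0.6, 16.8]
grip_width: 0.0007
```

>>> {"fn": "apply_moves", "kwargs": {
  "fingers": [1,1,1],
  "xyz": [
    [0,0,-0.3],
    [0,0,0],
    [0,0,0]
  ],
  "rot": [
    [0,0,0],
    [0,0,0],
    [0,0,0]
  ]
}}

```text
time_s: 31.02
tool_pos: [0.5139, 0.0979, 0.0542]
tool_rot: [-1.567, -0.0, -1.559]
wrist_force: [-7.7, -0.6, 35.7]
grip_width: 0.0006
```

It's hard against the stop: force is up to 36 N with no further travel. Retreat and inspect.

>>> {"fn": "apply_moves", "kwargs": {
  "fingers": [1,1,1,1,1,1,1,1,1,1],
  "xyz": [
    [0,0,0.8],
    [0,0,2],
    [0,0,3],
    [0,0,4],
    [0,0,4],
    [0,-2,4],
    [0,-4,0],
    [0,-4,0],
    [0,-4,0],
    [0,0,0]
  ],
  "rot": [
    [0,0,0],
    [0,0,0],
    [0,0,0],
    [0,0,0],
    [0,0,0],
    [0,0,0],
    [0,0,0],
    [0,0,0],
    [0,0,0],
    [0,0,0]
  ]
}}

```text
time_s: 31.85
tool_pos: [0.514, -0.0475, 0.2253]
tool_rot: [-1.568, -0.004, -1.566]
wrist_force: [0.1, 0.7, -0.4]
grip_width: 0.0001
```

Run:
```python
from cams import *
s=wshot('w31')
s=shot('side','s31');crop('pics/s31c.png',s['img'],250,110,100,100,7)
s=shot('scene','c31');crop('pics/c31c.png',s['img'],320,170,130,90,6)
b=np.array([.5125,.1998]);yaw=1.580
for L in (0,.1):
  th=np.radians(182)-L; p=np.array([-.02,.088])+.115*np.array([np.cos(th),np.sin(th)]); w=[b[0]+np.cos(yaw)*p[0],b[1]+np.sin(yaw)*p[0],p[1]]; print(L,proj(SC,w),proj(SD,w))
```

```text
31.85 [ 0.514  -0.0475  0.2253] [-1.568 -0.004 -1.566] [ 0.1  0.7 -0.4] 0.0001
0 [[328.46395496 202.20451238]] [[319.19684178 191.92059256]]
0.1 [[328.61318465 199.19833647]] [[319.19268645 189.31486865]]
```

View pics/c31c.png

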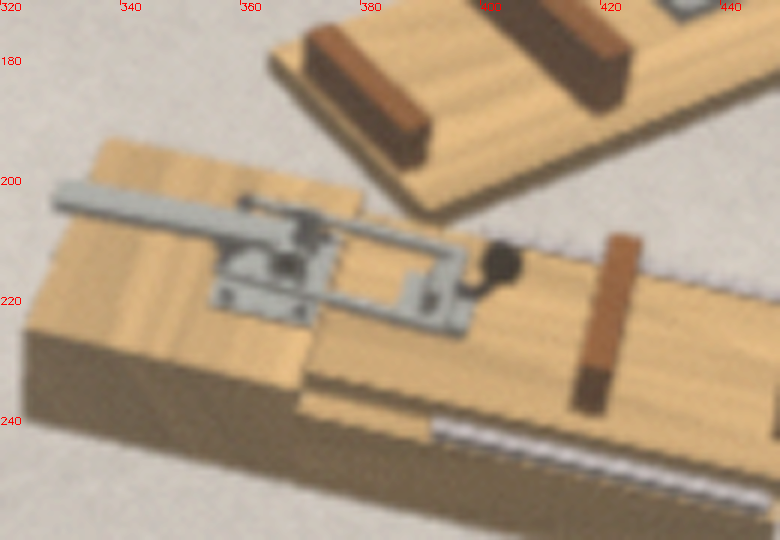

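View pics/s31c.png

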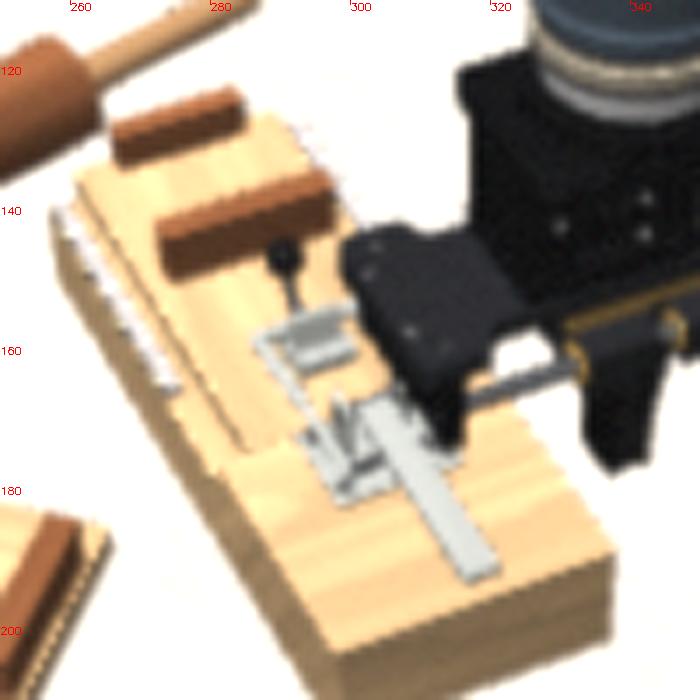

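View pics/w31.png

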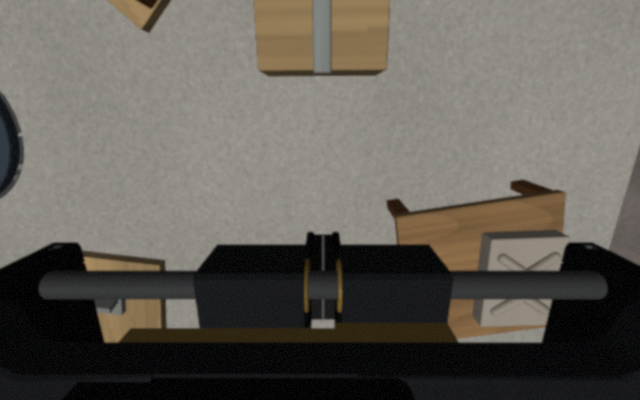

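The lever tip is at scene (329,203) and side (318,191). The home position predicts (328,202) and (319,192), so it is home. The bar is behind the keeper and the cover is flush. I'll let the arm settle, then hand in.

>>> {"fn": "apply_moves", "kwargs": {
  "fingers": [1,1,1,1],
  "xyz": [
    [0,0,0],
    [0,0,0],
    [0,0,0],
    [0,0,0]
  ],
  "rot": [
    [0,0,0],
    [0,0,0],
    [0,0,0],
    [0,0,0]
  ]
}}

```text
time_s: 32.33
tool_pos: [0.5129, -0.0397, 0.2246]
tool_rot: [-1.571, 0.0, -1.558]
wrist_force: [0.9, -0.6, -0.5]
grip_width: 0.0003
```

Run:
```python
from rig import order
print(order.close_job())
```

```text
the job is handed in; nothing more can be done
None
```

I finished the job and handed it in at about 32 s; it gave no verdict. I pulled the cover out by its batten and let go, then laid it on the box by its handle and slid it up to the stop face. I guided the claw over the keeper and pressed the lever down over centre.

**Last checks, all from camera images and wrist force:**
- **Lever:** its tip was within about 1 px of the predicted home position in both the scene and side views. While I pressed it down, the force rose to about 36 N with no further travel.
- **Claw:** the crossbar lies behind the keeper. Before I closed the lever it measured about 16 mm beyond the keeper and 12 mm below its top.
- **Cover:** it looks flush with the deck, with no gap visible.
- **Bystanders:** I never touched the tiles, tub or mallet, and they look unmoved in the images I took. I did not measure their positions at the end.
- **Not measured:** the claw's pull on the keeper.

**What failed or disagreed:**
- **Batten grip:** my first two tries shut empty above the batten. The fingertips sit well above the reported TCP, so I corrected the height. My estimates of that offset ranged from 20 to 36 mm, and I never settled it.
- **Knob grip:** I had to lower the grip twice to hold the knob near its middle.

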